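# Sort left- and right-hand corner brackets into their trays, foot down

## Robot

A 7-joint arm with a two-finger parallel gripper is mounted at the origin on the work surface. World frame = base frame: x ahead of the robot, y to its left, z up, the work surface at z = 0. Lengths are in mm, angles in rad, forces in N, time in s.
With the tool pointing down it reaches from about 400 to 875 mm from the base axis. Payload 4.4 kg.
Tool frame: the origin (TCP) lies midway between the tips of the shut fingers; the grasp point (between the pads) lies ctrl.tcp_to_grasp behind it (ctrl.tcp_to_grasp is the distance from the TCP to the grasp point, in mm); z points along the fingers, y is the line along which they close (so a half turn about z gives the same grasp; the last joint's range is limited). The gripper opens to 85 mm and grips with 20 to 120 N. Pads are 22 mm wide; open, the fingers measure 114 mm over their backs; the gripper's body (76 mm by 85 mm) begins 54 mm behind the grasp point. The pads swing forward as they close: fully open they stand 13 mm farther back than shut.
Start: joints at [-1.403, 0.628, 0.038, 1.517, -0.027, 0.996, -0.02], TCP at [150.563, 632.336, 208.113] pointing down, gripper open.
Joint ranges: [-3.06, 3.06], [-0.37, 2.12], [-1.25, 1.32], [0.18, 2.47], [-1.1, 4.24], [0.23, 1.98], [-2.94, 2.94]. Speed limits (rad/s): [2.57, 2.57, 3.14, 3.14, 3.14, 3.14, 3.14].

## Interface

Orientations are given as [roll, pitch, yaw] about the fixed x, y, z axes, in that order (R = Rz(yaw) Ry(pitch) Rx(roll)).
In Python, from cell import ctrl, get_image, get_calibration, workorder, boxes_of, place_of gives the robot as it stands.
- The arm moves only by the tool play_rows, never from a script. Its argument "series" is a list that holds one entry, the list of rows, each a list of 7 numbers: the shift along the world's x, y, z in cm, then the turn, a rotation vector about the world's x, y, z in degrees, then the closure, from 0 (fully open) to 1 (shut). A call has 1 to 20 rows; each row shifts and turns the commanded pose from where the row before left it; what a row does not reach is not made up. A row lasts 1/8 s, in which the tool goes at most 62.5 mm and 10.7 degrees, less where a joint would pass 70% of its speed; a pose out of reach is approached as far as the arm can. A call with a gripper value outside its range is refused whole. The fingers move at their own pace and stop on an object; the grip force is fixed at half the most. Time passes only in rows, so rows that do not move let the fingers close. It gives the time, the measured TCP pose, the force, the opening and the grip force at its end, in the units of the state.
- ctrl.read_state(): the state, without advancing time (a new reading comes with each control period).
- get_image(name): name is "side" or "top" or "wrist"; returns (picture, depth): 384x512x3 uint8, red, green, blue; 384x512 float32, mm along the optical axis (not along the pixel's ray), 0 where there is no reading.
- get_calibration(name): a dict with "K" (3x3 intrinsics, pixels), "k1" (the pictures are not rectified: a ray, as slopes to the right and down, at radius r is drawn at 1 + k1 r^2 times it, then the intrinsics apply), "R" (3x3) and "t" (3): a world point X has camera coordinates R X + t; the wrist camera has in their place "mount" (4x4, takes a point from camera to tool coordinates, whose origin is the TCP and whose axes are the flange's). Camera axes: x right, y down, z forward; pixel columns grow to the right and rows downward; lengths in mm; the calibration is good to about 2 mm. A picture is of the moment at which its call begins: read the wrist's pose just before it. get_calibration takes no time and is no camera call.
- workorder.finish_job(): hands the job in; it is judged then, once.
Trained networks look in the newest picture that a camera, given by its name, has taken for a name from the list of things; names that differ only in an ending like _2 or _b are one class to them, and where a whole thing is asked for, a point or a joint stands for the part that bears it (a point fixed in the world has none). Each returns a list of dicts, best first, with "p" (0 to 1); they miss things now and then, are a little off and sometimes report something else, mostly with a low value. They report only what shows in the picture. A call takes as long as a camera call. They do not tell look-alikes from the thing itself.
- boxes_of(target, camera): "pixel" ([column, row] in pixels, amid what is visible of it).
- place_of(target, camera): "pixel" ([column, row] in pixels: a listed point, or the origin of a listed thing).
The state is a dict: "clock": time; "qpos": joint angles; "qd": joint speeds; "tau": joint torques, N m; "eef_pos": TCP position; "tool_rot": TCP orientation; "force": force on the tool from outside, world axes, zero at the start; "torque": the same for the moment, N m; "width": finger opening in mm; "gripper_force": force on a finger pad.
Only numpy, scipy, OpenCV 4.12 (cv2) and the standard library are available. Lean on these libraries where they do the work, as an engineer would, in place of code of your own. Each camera call takes 0.05 s, during which the arm holds its last target. There are 200 camera calls.

## Task

Sort the three aluminium corner brackets on the black mat into the two steel trays: left-hand and right-hand ones are mirror images, and each tray already holds one bracket of the hand that belongs in it. Every bracket must end lying flat on its slotted foot on the tray floor with its flange up, so turn over those that lie on their flange, and set each one down rather than dropping it. Leave the brackets already in the trays and the things beyond the mat where they are.

Things in the scene. Friction and masses are not known exactly. Their poses are not given: they have to be found in the camera images.
- bracket_1_c (a point): Aluminium corner bracket on the mat, 140 g, 5 mm plate; starts lying on its flange, foot upright, open side to the robot within 30 deg. Point: centre of its 60x80x45 mm envelope. x: towards flange, y: along length, z: from foot's sole up. In these axes from here, mm: foot (two slots) x -30..30, y -40..40, z -22.5..-17.5; flange (round bore) x 25..30, y -40..40, z up to 22.5
- bracket_1_end (a point): Centre of this bracket's end plate (5 mm thick along y, 55 mm along x, 40 mm along z), which closes one end between foot and flange and so makes the hand: from the bracket's centre, in its axes, it lies at x -2.5, z +2.5 and y +37.5 mm (left hand: end plate on the left, seen from the open side, foot down) or y -37.5 mm (right hand)
- bracket_2_c (a point): Aluminium corner bracket on the mat, 140 g, 5 mm plate; starts lying on its flange, foot upright, open side to the robot within 30 deg. Point: centre of its 60x80x45 mm envelope. x: towards flange, y: along length, z: from foot's sole up. In these axes from here, mm: foot (two slots) x -30..30, y -40..40, z -22.5..-17.5; flange (round bore) x 25..30, y -40..40, z up to 22.5
- bracket_2_end (a point): Centre of this bracket's end plate (5 mm thick along y, 55 mm along x, 40 mm along z), which closes one end between foot and flange and so makes the hand: from the bracket's centre, in its axes, it lies at x -2.5, z +2.5 and y +37.5 mm (left hand: end plate on the left, seen from the open side, foot down) or y -37.5 mm (right hand)
- bracket_3_c (a point): Aluminium corner bracket on the mat, 140 g, 5 mm plate; starts on its foot, open side to the robot within 30 deg. Point: centre of its 60x80x45 mm envelope. x: towards flange, y: along length, z: from foot's sole up. In these axes from here, mm: foot (two slots) x -30..30, y -40..40, z -22.5..-17.5; flange (round bore) x 25..30, y -40..40, z up to 22.5
- bracket_3_end (a point): Centre of this bracket's end plate (5 mm thick along y, 55 mm along x, 40 mm along z), which closes one end between foot and flange and so makes the hand: from the bracket's centre, in its axes, it lies at x -2.5, z +2.5 and y +37.5 mm (left hand: end plate on the left, seen from the open side, foot down) or y -37.5 mm (right hand)
- tray_a_floor (a point): Centre of the inner floor of a fixed, shallow steel tray with paper liner, 3 mm above the bench: 280 mm inside along its x (away from the robot), 150 mm along its y, walls 3 mm thick, rim 22 mm above this floor. It holds one bracket near its far (+x) end, the rest is free. The trays change sides between runs
- sample_a_c (a point): The bracket already in tray_a, on its foot, flange towards the tray's far end: it shows which hand belongs in this tray. Form, point and axes as for the brackets on the mat
- sample_a_end (a point): Centre of the end plate of the bracket already in tray_a; tells its hand as for the others
- tray_b_floor (a point): Centre of the inner floor of a fixed, shallow steel tray with paper liner, 3 mm above the bench: 280 mm inside along its x (away from the robot), 150 mm along its y, walls 3 mm thick, rim 22 mm above this floor. It holds one bracket near its far (+x) end, the rest is free. The trays change sides between runs
- sample_b_c (a point): The bracket already in tray_b, on its foot, flange towards the tray's far end: it shows which hand belongs in this tray. Form, point and axes as for the brackets on the mat
- sample_b_end (a point): Centre of the end plate of the bracket already in tray_b; tells its hand as for the others
- wash_bottle: White plastic bottle, 60 mm across, 150 mm high, standing beyond the mat; origin at its underside. Bystander.
- screwdriver: Screwdriver, 190 mm long, lying beyond the mat; origin at its middle underside. Bystander.
- screw_box: Small open grey plastic box, 90 x 70 x 35 mm, beyond the mat; origin at its underside. Bystander.
- mat: Black rubber mat, fixed, 260 x 340 mm, 3 mm thick, on the bench; origin at the centre of its underside.
There are look-alikes about, which are no part of the job. Leave any turquoise look-alike of the part that bears bracket_3_c alone.

How it is judged (in metres and radians):
At the end, for the whole second after the job is handed in: The three brackets rest, released, flat on their feet (within 0.1 rad) on the floor of the tray whose first bracket has the same hand, not on a rim or another bracket (centre 16.5 to 28.5 mm above the floor), and both first brackets are still flat in their trays (x of bracket_1_c in the frame of tray_a_floor between -0.13 and 0.13 m and y of bracket_1_c in the frame of tray_a_floor between -0.065 and 0.065 m and z of bracket_1_c in the frame of tray_a_floor between 0.0165 and 0.0285 m and angle between each of bracket_1_c, bracket_2_c, bracket_3_c, sample_a_c, sample_b_c's own z axis and vertical below 0.1 rad and x of bracket_2_c in the frame of tray_b_floor between -0.13 and 0.13 m and y of bracket_2_c in the frame of tray_b_floor between -0.065 and 0.065 m and z of bracket_2_c in the frame of tray_b_floor between 0.0165 and 0.0285 m and x of bracket_3_c in the frame of tray_a_floor between -0.13 and 0.13 m and y of bracket_3_c in the frame of tray_a_floor between -0.065 and 0.065 m and z of bracket_3_c in the frame of tray_a_floor between 0.0165 and 0.0285 m and x of sample_a_c in the frame of tray_a_floor between -0.13 and 0.13 m and y of sample_a_c in the frame of tray_a_floor between -0.065 and 0.065 m and z of sample_a_c in the frame of tray_a_floor between 0.0165 and 0.0285 m and x of sample_b_c in the frame of tray_b_floor between -0.13 and 0.13 m and y of sample_b_c in the frame of tray_b_floor between -0.065 and 0.065 m and z of sample_b_c in the frame of tray_b_floor between 0.0165 and 0.0285 m and linear speed of each of bracket_1, bracket_2, bracket_3 below 0.02 m/s and angular speed of each of bracket_1, bracket_2, bracket_3 below 0.3 rad/s); the robot touches nothing.
It fails at once if a bystander (bottle, screwdriver, screw box) is moved more than 20 mm (distance of any of wash_bottle, screwdriver, screw_box from where it was at the start of the episode above 0.02 m).
It fails at once if a bracket that was already in a tray is shifted more than 15 mm (distance of any of sample_a_c, sample_b_c from where it was at the start of the episode above 0.015 m).
It fails at once if a bracket is dropped (falls free, untouched by the fingers, at over 0.55 m/s: a drop of some 15 mm) ((contact force between bracket_1 and the fingers below 0.05 N and linear speed of bracket_1 above 0.55 m/s) or (contact force between bracket_2 and the fingers below 0.05 N and linear speed of bracket_2 above 0.55 m/s) or (contact force between bracket_3 and the fingers below 0.05 N and linear speed of bracket_3 above 0.55 m/s)).
It also fails if it takes over 72 s, if anything falls off the work surface, if the arm or the gripper's body presses on something with over 40 N, if the wrist force passes 120 N, or if a joint passes its speed limit or range.

## Working session

There is one attempt and no reset: what is moved stays moved. The work goes in short steps, Python scripts to look and compute and a tool call to move; the robot and the scene stay as the last step left them, time stands still between calls to the robot, and variables do not carry over. Pictures are saved under pics/ and viewed, at most 10 in all, crops included, and the job is handed in when it is done.

Besides the shell and the picture viewer there is one more tool, called after ">>>" as name(argument=value, ...), one argument or row to a line, values as JSON. play_rows: Moves the arm, as the interface text tells. Its arguments: {"type":"object","properties":{"series":{"type":"array"}},"required":["series"]}

```bash
mkdir -p pics; ls; cat > h.py <<'E'
import numpy as np, cv2
from scipy.spatial.transform import Rotation as Ro
from cell import ctrl, get_image, get_calibration, workorder, boxes_of, place_of
def und(c,px):
    K=np.array(c["K"]);d=np.array([c["k1"],0,0,0],float)
    return cv2.undistortPoints(np.array(px,float).reshape(-1,1,2),K,d).reshape(-1,2)
def cam(name,st=None):
    c=get_calibration(name)
    if "R" in c:
        R=np.array(c["R"]);t=np.array(c["t"]);return c,R.T,-R.T@t
    M=np.array(c["mount"]);r=st["tool_rot"];T=Ro.from_euler("xyz",r).as_matrix()
    return c,T@M[:3,:3],T@M[:3,3]+np.array(st["eef_pos"])
def atz(name,px,z,st=None):
    c,R,o=cam(name,st);s=und(c,px);d=np.c_[s,np.ones(len(s))]@R.T
    return o+d*((z-o[2])/d[:,2])[:,None]
def cloud(name,dep,st=None):
    c,R,o=cam(name,st);v,u=np.mgrid[:384,:512]
    s=und(c,np.c_[u.ravel(),v.ravel()]);P=(np.c_[s,np.ones(len(s))]*dep.reshape(-1,1))@R.T+o
    P[dep.ravel()==0]=np.nan
    return P.reshape(384,512,3)
def proj(name,P,st=None):
    c,R,o=cam(name,st);q=(np.atleast_2d(P)-o)@R;s=q[:,:2]/q[:,2:]
    s=s*(1+c["k1"]*(s**2).sum(1))[:,None];K=np.array(c["K"])
    return s@K[:2,:2].T+K[:2,2]
def save(im,f): cv2.imwrite("pics/"+f,cv2.cvtColor(im,cv2.COLOR_RGB2BGR))
E
python3 - <<'E'
from h import *
s=ctrl.read_state();print(s,ctrl.tcp_to_grasp)
for n in ("top","side"):
    im,d=get_image(n);np.savez(n+".npz",im=im,d=d);save(im,n+"0.png");print(n,cam(n)[2],cam(n)[1][:,2])
    for t in ("bracket_1_c","bracket_1_end","tray_a_floor","sample_a_c","sample_a_end"):
        print(t,[(np.round(r["pixel"]).tolist(),round(r["p"],2)) for r in place_of(t,n)])
E
```

```text
pics
{'clock': 0.0, 'qpos': array([-1.40279292,  0.62936536,  0.03845796,  1.51836709, -0.02699487,
        0.99628412, -0.02001247]), 'qd': array([-0.0011464 ,  0.00064079,  0.00074743, -0.00101402,  0.00169041,
       -0.00097556,  0.00060428]), 'tau': array([ 3.08803474e-04, -5.63418674e+01,  1.22607194e+00, -1.93452984e+01,
        1.09133471e-02,  1.06163824e-02, -2.03466023e-06]), 'eef_pos': array([150.42053372, 631.67116601, 207.17724812]), 'tool_rot': array([-3.13968765e+00,  3.98297648e-05,  2.90776668e+00]), 'force': array([-0.40558442, -0.19900427, -0.20223822]), 'torque': array([-0.03196174,  0.03287296, -0.01934823]), 'gripper_force': 0.0, 'width': 85.66908596936054} 18.700000000000003
top [ 443.28060248   -5.02968958 1310.80951403] [ 0.11469306  0.00889516 -0.99336115]
bracket_1_c [([211.0, 208.0], 0.58), ([313.0, 135.0], 0.5)]
bracket_1_end [([226.0, 209.0], 0.78)]
tray_a_floor [([374.0, 214.0], 0.59), ([252.0, 166.0], 0.48)]
sample_a_c [([386.0, 175.0], 0.85)]
sample_a_end [([374.0, 173.0], 0.73)]
side [251.63406503 450.33046591 735.09335051] [ 0.38753382 -0.49750452 -0.77608427]
bracket_1_c [([233.0, 230.0], 0.58)]
bracket_1_end [([243.0, 218.0], 0.92)]
tray_a_floor [([340.0, 130.0], 0.93)]
sample_a_c [([174.0, 303.0], 0.73), ([310.0, 103.0], 0.66)]
sample_a_end [([303.0, 110.0], 0.73), ([158.0, 192.0], 0.54)]
```

```bash
python3 - <<'E'
from h import *
for n,(a,b,c,d) in {"top":(100,290,120,440),"side":(60,384,90,420)}.items():
    im=np.load(n+".npz")["im"][a:b,c:d];save(cv2.resize(im,None,fx=2.35 if n=="top" else 1.8,fy=2.35 if n=="top" else 1.8,interpolation=3),n+"1.png")
E
```

```text
(no output)
```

View pics/top1.png

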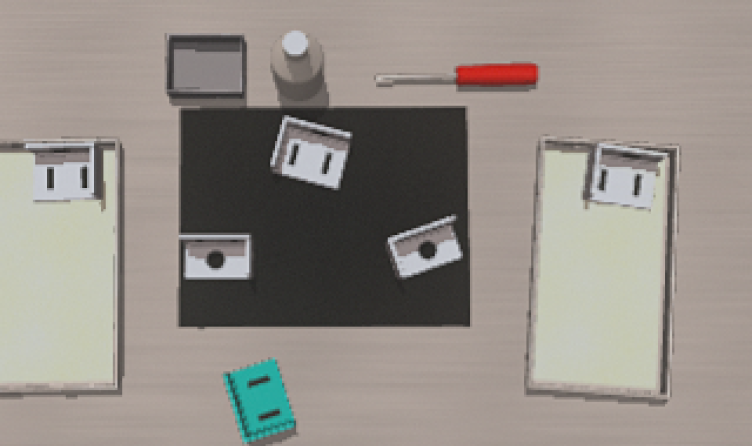

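View pics/side0.png

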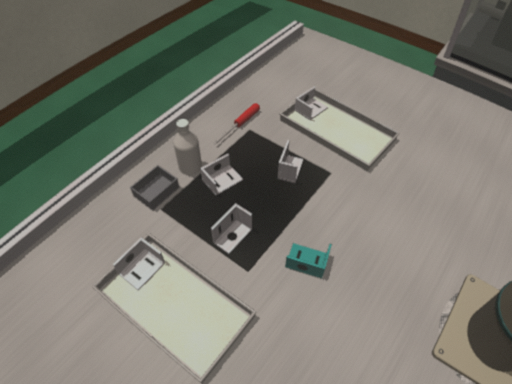

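Top crop (scale 2.35, offset (120,100)): on the mat are the bracket on its foot at crop (312,150) and two on their flanges at (215,257) and (427,248). The samples are at (65,170) and (620,175). The turquoise look-alike at crop (262,400) is off the mat and stays untouched. Next I'll fit a bracket model to the point clouds to get pose and hand.

```bash
cat > fit.py <<'E'
from h import *
from scipy.optimize import least_squares
def boxes(h):
    return [((0,0,-20),(30,40,2.5)),((27.5,0,0),(2.5,40,22.5)),((-2.5,37.5*h,2.5),(27.5,2.5,20))]
def sdf(p,h):
    r=[]
    for c,e in boxes(h):
        q=np.abs(p-np.array(c))-e
        r.append(np.linalg.norm(np.maximum(q,0),axis=1)+np.minimum(q.max(1),0))
    return np.min(r,0)
RF=np.array([[0,0,-1],[0,-1,0],[-1,0,0]],float) # lying on flange: cols = world dirs of x,y,z axes
def Rb(yaw,lying):
    B=np.array([[0,0,-1],[0,-1,0],[-1,0,0]],float).T if lying else np.eye(3)
    return Ro.from_euler("z",yaw).as_matrix()@B
def fit(P,lying,z0,c0,yaws=(-.4,0,.4)):
    out=[]
    for h in (1,-1):
        best=None
        for y0 in yaws:
            zc=z0+(30 if lying else 22.5)
            f=lambda v:sdf((P-[v[0],v[1],zc+v[3]])@Rb(v[2],lying),h)
            s=least_squares(f,[c0[0],c0[1],y0,0],loss="soft_l1",f_scale=2,x_scale=[5,5,.1,2])
            if best is None or s.cost<best.cost: best=s
        out.append((best.cost/len(P),"L" if h>0 else "R",np.round(best.x,3).tolist()))
    return sorted(out)
E
python3 - <<'E'
from fit import *
C={n:cloud(n,np.load(n+".npz")["d"]) for n in("top","side")}
A=np.concatenate([c.reshape(-1,3) for c in C.values()]);A=A[~np.isnan(A[:,0])]
cr=lambda u,v:(u/2.35+120,v/2.35+100)
for n,px,ly,z0 in (("foot",cr(312,150),0,3),("B",cr(215,257),1,3),("C",cr(427,248),1,3),("SL",cr(65,170),0,3),("SR",cr(620,175),0,3)):
    c0=atz("top",[px],20)[0]
    m=(np.hypot(*(A[:,:2]-c0[:2]).T)<65)&(A[:,2]>z0+6)&(A[:,2]<75);P=A[m]
    if n[0]=="S": # avoid the rim
        P=P[(P[:,2]>30)|(np.hypot(*(P[:,:2]-c0[:2]).T)<35)]
    print(n,c0.round(),len(P),P[:,2].max().round(1),fit(P,ly,z0,c0))
for n in C:
    im=np.load(n+".npz")["im"].astype(int);z=C[n][...,2]
    m=((im[...,0]-im[...,2]>12)&(im[...,1]>=im[...,0]-2)&(im[...,1]>150)).astype(np.uint8)
    k,l,st,_=cv2.connectedComponentsWithStats(m)
    for i in range(1,k):
        if st[i,4]>500:
            v,u=np.nonzero(l==i);Q=atz(n,np.c_[u,v],3)
            r=cv2.minAreaRect(Q[:,:2].astype(np.float32));print(n,st[i,4],r, np.nanmedian(z[l==i]))
E
```

```text
foot [686.  12.  20.] 1114 74.5 [(np.float64(5.485949606765895), 'L', [683.189, 14.916, -0.314, 7.081]), (np.float64(6.673364617016572), 'R', [680.174, 23.773, 1.002, 7.495])]
B [561. 124.  20.] 1265 68.4 [(np.float64(0.9268199996606293), 'L', [561.756, 121.791, -0.006, 2.224]), (np.float64(5.53801369272318), 'R', [558.468, 123.648, -0.247, 7.356])]
C [ 570. -121.   20.] 787 70.1 [(np.float64(1.5081467892705571), 'R', [569.801, -115.378, 0.337, 7.074]), (np.float64(7.5467426078178415), 'L', [562.693, -104.569, 1.249, 7.222])]
SL [664. 300.  20.] 1125 54.9 [(np.float64(0.7818642147029978), 'R', [661.573, 301.707, 0.018, 2.148]), (np.float64(1.8933245119738737), 'L', [651.67, 293.492, -1.388, 6.913])]
SR [ 654. -345.   20.] 702 55.4 [(np.float64(0.962934165601226), 'L', [652.554, -347.942, -0.15, 7.044]), (np.float64(2.3753921229148323), 'R', [644.157, -337.451, 1.297, 7.014])]
top 2628 ((553.9680786132812, 315.47955322265625), (139.3987274169922, 261.88690185546875), 89.92349243164062) 3.827320466411493
top 2703 ((547.7321166992188, -321.05316162109375), (140.18824768066406, 265.7225646972656), 85.40838623046875) 4.089641542166987
side 2443 ((548.9553833007812, -328.56121826171875), (128.17312622070312, 267.49664306640625), 85.36412811279297) 3.4660411982022197
side 7253 ((554.6657104492188, 316.0372009277344), (269.53192138671875, 140.84033203125), 0.6315301656723022) 3.2444486574821667
```

Fits: the foot bracket and the (215,257) bracket are left-handed, and the (427,248) bracket is right-handed. The left tray (+y) holds a right-hand sample and the right tray (−y) a left-hand one, so tray_a is the right tray. I'll move above the mat for a close look.

>>> play_rows(
  series=[
    [[2.0, -3.1, 0.9, 0, 0, 0.67, 0.2], [2.0, -3.1, 0.9, 0, 0, 0.67, 0.2], [2.0, -3.1, 0.9, 0, 0, 0.67, 0.2], [2.0, -3.1, 0.9, 0, 0, 0.67, 0.2], [2.0, -3.1, 0.9, 0, 0, 0.67, 0.2], [2.0, -3.1, 0.9, 0, 0, 0.67, 0.2], [2.0, -3.1, 0.9, 0, 0, 0.67, 0.2], [2.0, -3.1, 0.9, 0, 0, 0.67, 0.2], [2.0, -3.1, 0.9, 0, 0, 0.67, 0.2], [2.0, -3.1, 0.9, 0, 0, 0.67, 0.2], [2.0, -3.1, 0.9, 0, 0, 0.67, 0.2], [2.0, -3.1, 0.9, 0, 0, 0.67, 0.2], [2.0, -3.1, 0.9, 0, 0, 0.67, 0.2], [2.0, -3.1, 0.9, 0, 0, 0.67, 0.2], [2.0, -3.1, 0.9, 0, 0, 0.67, 0.2], [2.0, -3.1, 0.9, 0, 0, 0.67, 0.2], [2.0, -3.1, 0.9, 0, 0, 0.67, 0.2], [2.0, -3.1, 0.9, 0, 0, 0.67, 0.2], [2.0, -3.1, 0.9, 0, 0, 0.67, 0.2], [2.0, -3.1, 0.9, 0, 0, 0.67, 0.2]],
  ],
)

```text
clock: 3.1
eef_pos: [551.1, 11.4, 388.6]
tool_rot: [3.141, 0.0, -3.141]
force: [0.7, 0.7, 0.3]
width: 68.6
gripper_force: 0.0
```

```bash
python3 - <<'E'
from fit import *
s=ctrl.read_state();print(s["eef_pos"],s["tool_rot"],s["qpos"].round(2),s["width"])
im,d=get_image("wrist");np.savez("w1.npz",im=im,d=d);save(im,"w1.png")
print(get_calibration("wrist")["mount"])
A=cloud("wrist",d,s).reshape(-1,3);A=A[~np.isnan(A[:,0])];print(A.min(0),A.max(0),d.min(),d.max())
for n,c0,ly in (("foot",(683,13),0),("B",(562,122),1),("C",(570,-118),1)):
    m=(np.hypot(*(A[:,:2]-c0).T)<62)&(A[:,2]>9)&(A[:,2]<68)
    if n=="foot":m&=A[:,2]<52
    P=A[m][::3]
    if len(P)>100:print(n,len(P),fit(P,ly,3,c0))
m=(np.hypot(*(A[:,:2]-[600,60]).T)<25);print(np.median(A[m],0))
E
```

```text
[551.08405841  11.35703078 388.59758072] [ 3.14139322e+00  3.64015533e-04 -3.14096224e+00] [-0.23  0.34  0.24  1.52 -0.08  1.3   1.58] 68.55609199894927
[[-2.08873429e-04 -9.62768492e-01 -2.70327185e-01  6.85248597e+01]
 [ 9.99999902e-01 -9.53662374e-05 -4.33022673e-04 -3.66533623e-01]
 [ 3.91120499e-04 -2.70327249e-01  9.62768417e-01 -1.63972496e+02]
 [ 0.00000000e+00  0.00000000e+00  0.00000000e+00  1.00000000e+00]]
[  256.39809332 -1683.06188945  -763.57566389] [2237.4772318  1727.56093814  514.52429628] 0.0 1738.2583
foot 163 [(np.float64(0.18087938949042393), 'L', [682.651, 13.055, -0.269, -1.534]), (np.float64(1.8646734159661897), 'R', [674.091, 22.463, 1.164, 6.751])]
B 155 [(np.float64(0.0993756704219008), 'L', [561.002, 121.307, -0.009, -1.902]), (np.float64(7.1040447912066975), 'R', [558.625, 119.901, -0.215, 9.885])]
C 133 [(np.float64(0.20023494197932457), 'R', [570.026, -116.99, 0.316, -1.621]), (np.float64(5.026641425084378), 'L', [552.809, -101.811, 1.52, 6.672])]
[599.84783096  59.70742038   1.06352587]
```

View pics/w1.png

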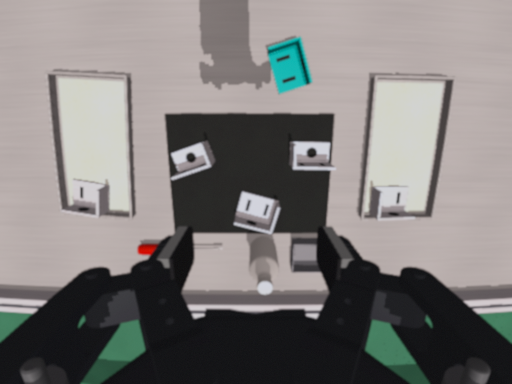

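The view is inverted. Mat brackets sit at (192,160), (312,152) and (258,210), all three fits are tight (<0.2), and the turquoise piece at (288,65) is left alone. Grasp plan: tool leaned 45° forward, grip the end plate by its free corner, and roll 180° about the tool axis to bring the foot down.

>>> play_rows(
  series=[
    [[-0.57, 0.72, -2.88, 0, -4.5, 0, 0.5], [-0.57, 0.72, -2.88, 0, -4.5, 0, 0.5], [-0.57, 0.72, -2.88, 0, -4.5, 0, 0.5], [-0.57, 0.72, -2.88, 0, -4.5, 0, 0.5], [-0.57, 0.72, -2.88, 0, -4.5, 0, 0.5], [-0.57, 0.72, -2.88, 0, -4.5, 0, 0.5], [-0.57, 0.72, -2.88, 0, -4.5, 0, 0.5], [-0.57, 0.72, -2.88, 0, -4.5, 0, 0.5], [-0.57, 0.72, -2.88, 0, -4.5, 0, 0.5], [-0.57, 0.72, -2.88, 0, -4.5, 0, 0.5], [0, 0, 0, 0, 0, 0, 0.5], [0, 0, 0, 0, 0, 0, 0.5]],
  ],
)

```text
clock: 4.65
eef_pos: [506.8, 6.3, 198.1]
tool_rot: [-2.998, 0.459, 3.133]
force: [0.0, -0.1, 0.2]
width: 42.5
gripper_force: 0.0
```

```bash
python3 - <<'E'
from fit import *
z=np.load("w1.npz");s=dict(eef_pos=[551.08,11.36,388.6],tool_rot=[3.14139,.00036,-3.14096])
im=z["im"].astype(int)
m=((im[...,0]-im[...,2]>12)&(im[...,1]>=im[...,0]-2)&(im[...,1]>150)).astype(np.uint8)
k,l,st,_=cv2.connectedComponentsWithStats(m)
for i in range(1,k):
    if st[i,4]>500:
        v,u=np.nonzero(l==i);r=cv2.minAreaRect(atz("wrist",np.c_[u,v],3,s)[:,:2].astype(np.float32));print(r,cv2.boxPoints(r).round().tolist())
A=cloud("wrist",z["d"],s).reshape(-1,3);A=A[~np.isnan(A[:,0])]
for n,c0 in (("SL",(661,302)),("SR",(652,-347))):
    m=(np.hypot(*(A[:,:2]-c0).T)<50)&(A[:,2]>27)&(A[:,2]<52)|(np.hypot(*(A[:,:2]-c0).T)<35)&(A[:,2]>6)&(A[:,2]<52)
    print(n,fit(A[m],0,3,c0)[0])
s=ctrl.read_state();print(s["eef_pos"],Ro.from_euler("xyz",s["tool_rot"]).as_matrix().round(3).tolist(),s["qpos"].round(2),s["width"])
E
```

```text
SL (np.float64(0.24416693229222072), 'R', [660.067, 301.261, 0.028, -1.27])
SR (np.float64(0.21906072902618198), 'L', [650.411, -346.898, -0.157, -1.186])
[506.8051183    6.26124563 198.14195157] [[-0.896, 0.072, 0.438], [0.008, 0.989, -0.147], [-0.443, -0.128, -0.887]] [-0.24  0.31 -0.02  2.35  1.32  0.27  0.01] 42.48846414787411
```

The arm stopped at a joint limit (j6) when leaning forward. I'll identify the kinematics from the recorded states and check which poses are reachable.

```bash
cat > kin.py <<'E'
from h import *
from scipy.optimize import least_squares
import itertools, json
S=[([-1.40279292,.62936536,.03845796,1.51836709,-.02699487,.99628412,-.02001247],[150.42,631.67,207.18],[-3.13968765,3.98e-5,2.90776668]),
([-0.23,0.34,0.24,1.52,-0.08,1.3,1.58],[551.08,11.36,388.6],[3.14139,.00036,-3.14096]),
([-0.24,0.31,-0.02,2.35,1.32,0.27,0.01],[506.805,6.261,198.142],[-2.998,0.459,3.133])]
def fk(q,p,sg):
    # p: d1,L1,L2,L3, elbow ox, wrist ox, base yaw, tool yaw
    z=lambda a:Ro.from_euler("z",a).as_matrix();y=lambda a:Ro.from_euler("y",a).as_matrix()
    o=np.array([0,0,p[0]]);R=z(p[6]+sg[0]*q[0])@y(q[1]);o=o+R@[0,0,p[1]]
    R=R@z(sg[1]*q[2]);o=o+R@[p[4],0,0];R=R@y(q[3]);o=o+R@[p[5],0,p[2]]
    R=R@z(sg[2]*q[4])@y(q[5]);o=o+R@[p[7],0,p[3]];R=R@z(sg[3]*q[6]+p[8])
    return o,R
LO=np.array([-3.06,-.37,-1.25,.18,-1.1,.23,-2.94]);HI=np.array([3.06,2.12,1.32,2.47,4.24,1.98,2.94])
def ik(P,R,p,sg,q0s):
    out=[]
    for q0 in q0s:
        def f(q):
            o,r=fk(q,p,sg);return np.r_[(o-P)/100,Ro.from_matrix(r.T@R).as_rotvec()*2]
        s=least_squares(f,np.clip(q0,LO+.02,HI-.02),bounds=(LO+.01,HI-.01),max_nfev=60);out.append((s.cost,s.x))
        if s.cost<1e-5: break
    return min(out,key=lambda t:t[0])
E
python3 - <<'E'
from kin import *
best=[]
for sg in itertools.product((1,-1),repeat=4):
    for by in (0,np.pi,):
      for ty in (0,1.57,-1.57,3.14):
        def f(p):
            r=[]
            for q,P,e in S:
                o,R=fk(q,p,sg);r+=list((o-P)/10)+list(Ro.from_matrix(R.T@Ro.from_euler("xyz",e).as_matrix()).as_rotvec()*50)
            return np.array(r)
        s=least_squares(f,[300,350,350,200,0,0,by,0,ty]);best.append((s.cost,sg,s.x))
best.sort(key=lambda t:t[0])
for b in best[:4]:print(b[0],b[1],b[2].round(3))
json.dump([best[0][2].tolist(),best[0][1]],open("kin.json","w"))
E
```

```text
0.5322927859334792 (-1, -1, -1, -1) [ 3.64347e+02  5.53623e+02  3.96747e+02  3.83825e+02  9.25000e-01
  4.67000e+00 -3.90000e-02  6.79200e+00  1.52800e+00]
0.5322927859337895 (-1, -1, -1, -1) [ 3.64347e+02  5.53623e+02  3.96748e+02  3.83825e+02  9.25000e-01
  4.67000e+00 -3.90000e-02  6.79200e+00  1.52800e+00]
0.5322927859344226 (-1, -1, -1, -1) [ 3.64346e+02  5.53623e+02  3.96747e+02  3.83825e+02  9.26000e-01
  4.67000e+00 -3.90000e-02  6.79200e+00  1.52800e+00]
0.5322927859355994 (-1, -1, -1, -1) [ 3.64347e+02  5.53623e+02  3.96748e+02  3.83825e+02  9.25000e-01
  4.67000e+00 -3.90000e-02  6.79200e+00  1.52800e+00]
```

```bash
cat > reach.py <<'E'
from kin import *
p,sg=json.load(open("kin.json"));rng=np.random.default_rng(0)
q0s=[[-.2,.6,0,1.6,0,1,1.5],[-.2,.6,0,1.6,0,1,-1.5],[0,.3,0,2.2,3,.5,1.5],[0,.3,0,2.2,3,.5,-1.5],[0,.3,.5,2.2,1.5,.5,0],[0,.6,-.5,2.0,1.5,.5,0]]+[rng.uniform(LO,HI) for _ in range(8)]
def pose(az,lean,ysign):  # tool z leaning by `lean` toward azimuth az; tool y horizontal
    a=np.array([np.cos(az),np.sin(az),0]);z=np.sin(lean)*a-np.cos(lean)*np.array([0,0,1]);y=ysign*np.array([-a[1],a[0],0])
    return np.c_[np.cross(y,z),y,z]
def test(G,az,lean,ys,back=0):
    R=pose(az,lean,ys);return ik(np.array(G)+R[:,2]*(18.7-back),R,p,sg,q0s)
E
python3 - <<'E'
from reach import *
D=np.radians
for name,G,az in (("B",(552,84,43),0),("C",(561,-155,43),.316)):
  for l in (0,20,30,40,50,60):
    for ys in (1,-1):
      c=test(G,az,D(l),ys);b=test(G,az,D(l),ys,80);print(name,l,ys,"%.4f %.4f"%(c[0],b[0]),c[1].round(2) if c[0]<1e-4 else "")
for name,G in (("TR",(560,-325,34)),("TL",(560,315,34))):
  for az in (0,180,90,-90):
   for l in (30,45,60,70):
    for ys in (1,-1):
      c=test(G,D(az),D(l),ys);
      if c[0]<1e-4:print(name,az,l,ys,"%.4f"%c[0],c[1].round(2))
E
```

```text
B 0 1 0.0000 0.0000 [-0.28  0.77  0.14  1.89 -0.2   0.49  1.56]
B 0 -1 0.0000 0.0000 [ 0.06  0.8  -0.38  1.89  0.54  0.55 -2.27]
B 20 1 0.0000 0.0000 [ 0.06  0.78 -0.43  2.24  2.04  0.4  -0.65]
B 20 -1 0.0000 0.0000 [ 0.19  0.83 -0.64  2.24  1.93  0.54  2.63]
B 30 1 0.0000 0.0001 [-0.02  0.83 -0.36  2.39  2.57  0.67 -1.21]
B 30 -1 0.0000 0.0001 [ 0.11  0.87 -0.55  2.39  2.43  0.75  2.12]
B 40 1 0.0045 0.0595 
B 40 -1 0.0045 0.0595 
B 50 1 0.0527 0.2094 
B 50 -1 0.0527 0.2094 
B 60 1 0.0984 0.3254 
B 60 -1 0.0984 0.3254 
C 0 1 0.0000 0.0000 [ 0.29  0.79 -0.1   1.83  0.13  0.53  1.99]
C 0 -1 0.0000 0.0000 [-0.28  0.97  0.86  1.83 -1.    0.84 -0.15]
C 20 1 0.0000 0.0000 [ 0.8   0.86 -0.65  2.11  1.51  0.24  0.81]
C 20 -1 0.0000 0.0000 [ 0.8   0.86 -0.65  2.11  1.51  0.24 -2.33]
C 30 1 0.0000 0.0000 [ 1.04  1.02 -0.9   2.23  2.21  0.4   0.28]
C 30 -1 0.0000 0.0000 [ 0.7   0.82 -0.33  2.23  3.73  0.28  1.8 ]
C 40 1 0.0000 0.0000 [ 1.18  1.17 -0.98  2.31  2.64  0.51  0.05]
C 40 -1 0.0000 0.0000 [ 0.73  0.9  -0.24  2.31  3.85  0.6   1.81]
C 50 1 0.0000 0.0000 [ 1.4   1.54 -1.23  2.36  2.57 
[... 3017 characters left out ...]
.93]
TL 90 60 -1 0.0000 [ 0.42  1.28 -0.71  1.84 -0.89  0.46  0.98]
TL 90 70 1 0.0000 [ 0.4   1.35 -0.59  1.8  -1.08  0.71 -1.92]
TL 90 70 -1 0.0000 [ 0.47  1.4  -0.7   1.79 -0.94  0.61  1.12]
TL -90 30 1 0.0000 [-0.92  1.08  0.3   1.31  0.15  1.12 -0.82]
TL -90 30 -1 0.0000 [-0.72  1.06 -0.08  1.32  0.49  1.19  2.08]
TL -90 45 1 0.0000 [-1.07  1.27  0.55  1.11  0.05  1.38 -0.76]
TL -90 45 -1 0.0000 [-0.88  1.21  0.1   1.11  0.44  1.44  2.12]
TL -90 60 1 0.0000 [-1.08  1.44  0.59  0.87  0.14  1.65 -0.8 ]
TL -90 60 -1 0.0000 [-0.98  1.4   0.27  0.87  0.41  1.69  2.19]
TL -90 70 1 0.0000 [-1.08  1.57  0.63  0.7   0.19  1.84 -0.78]
TL -90 70 -1 0.0000 [-1.02  1.54  0.41  0.7   0.38  1.86  2.27]
```

```bash
cat > plan.py <<'E'
from reach import *
def step(q,P,R,w=.02):
    def f(x):
        o,r=fk(x,p,sg);return np.r_[(o-P)/20,Ro.from_matrix(r.T@R).as_rotvec()*5,w*(x-q)]
    s=least_squares(f,np.clip(q,LO+.03,HI-.03),bounds=(LO+.02,HI-.02));o,r=fk(s.x,p,sg)
    return s.x,np.linalg.norm(o-P),np.degrees(np.linalg.norm(Ro.from_matrix(r.T@R).as_rotvec()))
def run(q,wps,n=12):
    """wps: (name,TCP,R) ; straight interpolation with rotvec in world"""
    P0,R0=fk(q,p,sg)
    for name,P,R,*rv in wps:
        P=np.array(P,float);v=np.array(rv[0]) if rv else Ro.from_matrix(R@R0.T).as_rotvec()
        E=[0,0];J=0
        for k in range(1,n+1):
            qn,a,b=step(q,P0+(P-P0)*k/n,Ro.from_rotvec(v*k/n).as_matrix()@R0);E=[max(E[0],a),max(E[1],b)];J=max(J,abs(qn-q).max());q=qn
        R0=Ro.from_rotvec(v).as_matrix()@R0
        print(name,"d",(P-P0).round(1),"rot",np.degrees(v).round(1),"err %.1fmm %.1fdeg maxdq/step %.2f"%(*E,J),"q",q.round(2));P0=P
    return q
E
python3 - <<'E'
from plan import *
D=np.radians
q=ctrl.read_state()["qpos"];print(fk(q,p,sg)[0])
B30=np.array([559.4,83.8,28.8]);up=lambda z:np.array([0,0,z])
for l,ys in ((30,1),(30,-1),(25,1)):
    R=pose(0,D(l),ys)
    G=np.array([550,83.8,45]);T=G+18.7*R[:,2]
    print(l,ys)
    q1=run(q,[("hi",T+up(120),R),("lo",T,R),("hi",T+up(150),R)])
    for s in (1,-1):
        Rt=R;v=R[:,2]*np.pi*s
        Rr=pose(0,D(l),-ys)
        P2=pose(-.08,D(90-l),-ys)
        G2=np.array([555,-330,37]);T2=G2+18.7*P2[:,2]
        print("roll",s);run(q1,[("mid",[560,0,230],R),("roll",[560,-80,250],Rr,v),("hi",T2+up(100),P2),("lo",T2,P2)],20)
E
```

```text
[506.0702935    5.66133258 196.95107829]
30 1
hi d [ 53.3  78.1 -48.1] rot [ 8.3 -4.   4.4] err 0.0mm 0.0deg maxdq/step 0.09 q [ 0.01  0.5  -0.39  2.35  2.13  0.36 -0.79]
lo d [   0.    0. -120.] rot [-0.  0. -0.] err 0.0mm 0.0deg maxdq/step 0.04 q [ 0.09  0.86 -0.53  2.39  2.44  0.74 -1.05]
hi d [  0.   0. 150.] rot [ 0. -0. -0.] err 0.0mm 0.0deg maxdq/step 0.09 q [-0.08  0.41 -0.27  2.32  1.95  0.25 -0.62]
roll 1
mid d [  0.7 -83.8  51.2] rot [-0.  0. -0.] err 0.0mm 0.0deg maxdq/step 0.05 q [ 0.47  0.34 -0.67  2.27  1.32  0.25  0.2 ]
roll d [  0. -80.  20.] rot [  90.     0.  -155.9] err 0.0mm 0.0deg maxdq/step 0.13 q [ 0.83  0.35 -0.86  2.23  0.94  0.25 -2.37]
hi d [  11.1 -251.3 -122.4] rot [ -1.2 -30.   -4.5] err 3.0mm 10.2deg maxdq/step 0.30 q [ 1.64  1.32 -1.23  2.25  2.65  0.43 -2.92]
lo d [   0.    0. -100.] rot [0. 0. 0.] err 3.1mm 8.4deg maxdq/step 0.03 q [ 1.64  1.7  -1.2   2.3   2.93  0.78 -2.9 ]
roll -1
mid d [  0.7 -83.8  51.2] rot [-0.  0. -0.] err 0.0mm 0.0deg maxdq/step 0.05 q [ 0.47  0.34 -0.67  2.27  1.32  0.25  0.2 ]
roll d [  0. -80.  20.] rot [-90.   -0.  155.9
[... 2418 characters left out ...]
m 22.3deg maxdq/step 0.58 q [ 1.65  1.25 -0.97  2.01 -1.08  0.25  0.86]
lo d [   0.    0. -100.] rot [ 0.  0. -0.] err 5.6mm 22.4deg maxdq/step 0.02 q [ 1.7   1.57 -0.95  1.93 -1.08  0.25  1.16]
roll -1
mid d [  2.1 -83.8  51.9] rot [0. 0. 0.] err 0.0mm 0.0deg maxdq/step 0.03 q [ 0.56  0.38 -0.79  2.18  0.94  0.38  0.59]
roll d [  0. -80.  20.] rot [-76.1  -0.  163.1] err 3.3mm 10.9deg maxdq/step 0.39 q [ 0.77  0.34 -0.82  2.35  1.88  0.25  2.92]
hi d [  11.9 -251.4 -120.9] rot [ -1.6 -40.   -4.4] err 2.6mm 8.7deg maxdq/step 0.10 q [ 1.6   1.4  -1.12  2.38  3.17  0.74  2.92]
lo d [   0.    0. -100.] rot [0. 0. 0.] err 0.0mm 0.0deg maxdq/step 0.01 q [ 1.59  1.59 -0.96  2.3   3.39  0.77  2.92]
```

```bash
python3 - <<'E'
from plan import *
import io,contextlib
D=np.radians
q=ctrl.read_state()["qpos"]
up=lambda z:np.array([0,0,z])
R=pose(0,D(30),1);G=np.array([550,83.8,45]);T=G+18.7*R[:,2]
q1=run(q,[("hi",T+up(120),R),("lo",T,R),("hi",T+up(130),R)])
Rd=pose(0,0,1)
for az in (90,105,120,135):
  for l in (45,52,60):
    for via in (0,1):
        P2=pose(D(az),D(l),-1);c=np.array([545,-323]);x=np.array([np.cos(D(az)),np.sin(D(az))]);y=np.array([-x[1],x[0]])
        g=c-12*x+37.5*y;T2=np.r_[g,37]+18.7*P2[:,2]
        print(az,l,via);run(q1,([("v",[540,-60,250],Rd)] if via else [])+[("hi",T2+up(100),P2),("lo",T2,P2)],20)
E
```

```text
hi d [ 53.3  78.1 -48.1] rot [ 8.3 -4.   4.4] err 0.0mm 0.0deg maxdq/step 0.09 q [ 0.01  0.5  -0.39  2.35  2.13  0.36 -0.79]
lo d [   0.    0. -120.] rot [-0.  0. -0.] err 0.0mm 0.0deg maxdq/step 0.04 q [ 0.09  0.86 -0.53  2.39  2.44  0.74 -1.05]
hi d [  0.   0. 130.] rot [ 0. -0. -0.] err 0.0mm 0.0deg maxdq/step 0.05 q [-0.01  0.47 -0.36  2.34  2.08  0.33 -0.75]
90 45 0
hi d [ -51.8 -405.6  -35. ] rot [ 58.1  58.1 -75.7] err 0.0mm 0.0deg maxdq/step 0.35 q [ 1.21  1.23 -0.95  1.2   0.23  1.48  0.44]
lo d [   0.    0. -100.] rot [ 0.  0. -0.] err 0.0mm 0.0deg maxdq/step 0.01 q [ 1.2   1.35 -0.9   1.19  0.29  1.39  0.49]
90 45 1
v d [ -19.3 -143.8   91.2] rot [-0. 30. -0.] err 0.0mm 0.0deg maxdq/step 0.29 q [ 0.71  0.61 -1.02  1.77  0.58  1.1   1.07]
hi d [ -32.5 -261.8 -126.2] rot [ 35.2  35.2 -84.9] err 0.0mm 0.0deg maxdq/step 0.04 q [ 1.13  1.14 -0.69  1.2   0.02  1.46  0.61]
lo d [   0.    0. -100.] rot [0. 0. 0.] err 0.0mm 0.0deg maxdq/step 0.01 q [ 1.11  1.27 -0.65  1.19  0.06  1.36  0.65]
90 52 0
hi d [ -51.8 -404.1  -33.3] rot [ 63.4  63.4 -72.9] err 0.0mm 0.0deg maxdq/step 0.3
[... 6336 characters left out ...]
01 q [ 0.65  1.42 -0.15  0.59  0.    1.96  1.34]
135 60 0
hi d [ -43.8 -430.4  -31.2] rot [ 35.2  84.9 -35.2] err 5.9mm 14.6deg maxdq/step 0.44 q [ 0.7   1.24 -0.21  0.72 -0.    1.96  1.3 ]
lo d [   0.    0. -100.] rot [-0. -0.  0.] err 5.9mm 14.4deg maxdq/step 0.01 q [ 0.67  1.42 -0.17  0.6  -0.    1.96  1.33]
135 60 1
v d [ -19.3 -143.8   91.2] rot [-0. 30. -0.] err 0.0mm 0.0deg maxdq/step 0.29 q [ 0.71  0.61 -1.02  1.77  0.58  1.1   1.07]
hi d [ -24.5 -286.6 -122.4] rot [ 23.5  56.8 -40.7] err 5.9mm 14.6deg maxdq/step 0.45 q [ 0.7   1.24 -0.21  0.72  0.    1.96  1.3 ]
lo d [   0.    0. -100.] rot [-0. -0. -0.] err 5.9mm 14.4deg maxdq/step 0.01 q [ 0.67  1.42 -0.17  0.6  -0.    1.96  1.33]
```

>>> play_rows(
  series=[
    [[0.89, 1.3, -0.8, 1.4, -0.67, 0.73, 0.5], [0.89, 1.3, -0.8, 1.4, -0.67, 0.73, 0.5], [0.89, 1.3, -0.8, 1.4, -0.67, 0.73, 0.5], [0.89, 1.3, -0.8, 1.4, -0.67, 0.73, 0.5], [0.89, 1.3, -0.8, 1.4, -0.67, 0.73, 0.5], [0.89, 1.3, -0.8, 1.4, -0.67, 0.73, 0.5], [0, 0, 0, 0, 0, 0, 0.5]],
  ],
)

```text
clock: 5.52
eef_pos: [560.3, 83.8, 149.5]
tool_rot: [3.118, 0.527, 3.129]
force: [-0.7, 1.0, 0.1]
width: 42.6
gripper_force: 0.0
```

```bash
cat > to.py <<'E'
from plan import *
def to(T,R,s=None):
    s=s or ctrl.read_state();M=Ro.from_euler("xyz",s["tool_rot"]).as_matrix()
    print("clock %.2f"%s["clock"],"pos",s["eef_pos"].round(1),"delta cm",((np.array(T)-s["eef_pos"])/10).round(2),"rot deg",np.degrees(Ro.from_matrix(R@M.T).as_rotvec()).round(1),"q",s["qpos"].round(2),"w %.1f gf %.1f"%(s["width"],s["gripper_force"]))
E
python3 - <<'E'
from to import *
R=pose(0,np.radians(30),1);to([559.4,83.8,148.8],R)
E
```

```text
clock 5.53 pos [560.3  83.8 149.5] delta cm [-0.09  0.   -0.07] rot deg [-1.2  0.2  0. ] q [-0.01  0.49 -0.37  2.33  2.1   0.35 -0.77] w 42.6 gf 0.0
```

>>> play_rows(
  series=[
    [[-0.02, 0, -1.5, -0.15, 0, 0, 0.5], [-0.02, 0, -1.5, -0.15, 0, 0, 0.5], [-0.02, 0, -1.5, -0.15, 0, 0, 0.5], [-0.02, 0, -1.5, -0.15, 0, 0, 0.5], [0, 0, -1.5, -0.15, 0, 0, 0.5], [0, 0, -1.5, -0.15, 0, 0, 0.5], [0, 0, -1.5, -0.15, 0, 0, 0.5], [0, 0, -1.55, -0.15, 0, 0, 0.5], [0, 0, 0, 0, 0, 0, 0.5], [0, 0, 0, 0, 0, 0, 1], [0, 0, 0, 0, 0, 0, 1], [0, 0, 0, 0, 0, 0, 1], [0, 0, 0, 0, 0, 0, 1], [0, 0, 0, 0, 0, 0, 1]],
  ],
)

```text
clock: 7.28
eef_pos: [559.4, 84.1, 30.2]
tool_rot: [-3.14, 0.53, -3.14]
force: [-2.5, -0.5, 6.2]
width: 3.1
gripper_force: 61.1
```

```bash
python3 - <<'E'
from to import *
D=np.radians
R=pose(0,D(30),1);to([559.4,83.8,28.8],R)
s=ctrl.read_state()
# tray edges from wrist picture w1 : liner mask with looser colour
z=np.load("w1.npz");w=dict(eef_pos=[551.08,11.36,388.6],tool_rot=[3.14139,.00036,-3.14096])
im=z["im"].astype(int);print(im[110,95],im[130,405])
for seed in ((95,110),(405,130)):
    m=np.zeros((386,514),np.uint8);cv2.floodFill(z["im"].copy(),m,seed,0,(6,)*3,(6,)*3,8|cv2.FLOODFILL_MASK_ONLY|(255<<8))
    v,u=np.nonzero(m[1:-1,1:-1]);Q=atz("wrist",np.c_[u,v],3,w)[:,:2].astype(np.float32);r=cv2.minAreaRect(Q);print(len(v),r,cv2.boxPoints(r).round().tolist())
E
```

```text
clock 7.28 pos [559.4  84.1  30.2] delta cm [-0.   -0.03 -0.14] rot deg [ 0.1  0.4 -0.1] q [ 0.05  0.83 -0.52  2.39  2.38  0.73 -1.03] w 3.1 gf 61.1
[210 211 204] [210 211 202]
102426 ((577.5250244140625, -7.0938720703125), (673.8681640625, 1317.5828857421875), 2.20207142829895) [[216.0, 638.0], [266.0, -678.0], [940.0, -652.0], [889.0, 664.0]]
102426 ((577.5250244140625, -7.0938720703125), (673.8681640625, 1317.5828857421875), 2.20207142829895) [[216.0, 638.0], [266.0, -678.0], [940.0, -652.0], [889.0, 664.0]]
```

>>> play_rows(
  series=[
    [[0, 0, 1.0, 0, 0, 0, 1], [0, 0, 2.0, 0, 0, 0, 1], [0, 0, 2.5, 0, 0, 0, 1], [0, 0, 2.5, 0, 0, 0, 1], [0, 0, 2.5, 0, 0, 0, 1], [0, 0, 2.5, 0, 0, 0, 1], [-0.15, -1.2, 0.75, 0, 2.5, 0, 1], [-0.15, -1.2, 0.75, 0, 2.5, 0, 1], [-0.15, -1.2, 0.75, 0, 2.5, 0, 1], [-0.15, -1.2, 0.75, 0, 2.5, 0, 1], [-0.15, -1.2, 0.75, 0, 2.5, 0, 1], [-0.15, -1.2, 0.75, 0, 2.5, 0, 1], [-0.15, -1.2, 0.75, 0, 2.5, 0, 1], [-0.15, -1.2, 0.75, 0, 2.5, 0, 1], [-0.15, -1.2, 0.75, 0, 2.5, 0, 1], [-0.15, -1.2, 0.75, 0, 2.5, 0, 1], [-0.15, -1.2, 0.75, 0, 2.5, 0, 1], [-0.15, -1.2, 0.75, 0, 2.5, 0, 1]],
  ],
)

```text
clock: 9.52
eef_pos: [543.1, -54.2, 242.7]
tool_rot: [-3.128, 0.044, 3.142]
force: [-0.1, 0.5, -1.3]
width: 2.8
gripper_force: 60.1
```

```bash
python3 - <<'E'
from to import *
D=np.radians
to([540,-60,250],pose(0,0,1))
w=dict(eef_pos=[551.08,11.36,388.6],tool_rot=[3.14139,.00036,-3.14096])
z=np.load("w1.npz");A=cloud("wrist",z["d"],w);A[...,2]+=1.7
for n,sy in (("L",1),("R",-1)):
    # rim: heights near 25, on tray side; fit with rectangle outline
    m=(A[...,2]>17)&(A[...,2]<29)&(sy*A[...,1]>205)&(sy*A[...,1]<430)&(A[...,0]>380)&(A[...,0]<720)
    P=A[m][:,:2]
    def f(v):
        c,s=np.cos(v[2]),np.sin(v[2]);q=(P-v[:2])@np.array([[c,-s],[s,c]])
        d=np.abs(q)-[141.5,76.5];return np.minimum(abs(d[:,0])+np.maximum(d[:,1],0),abs(d[:,1])+np.maximum(d[:,0],0))
    s=min((least_squares(f,[550,sy*318,y],loss="cauchy",f_scale=2,x_scale=[3,3,.03]) for y in (-.1,0,.1)),key=lambda t:t.cost)
    print(n,len(P),s.x.round(3),s.cost/len(P),np.median(f(s.x)))
E
```

```text
clock 9.53 pos [543.1 -54.2 242.7] delta cm [-0.31 -0.58  0.73] rot deg [0.8 2.5 0. ] q [ 0.58  0.52 -0.81  1.8   0.47  0.98  1.15] w 2.8 gf 60.1
L 1645 [5.54732e+02 3.14329e+02 9.00000e-03] 1.5164102738573155 1.42142703384566
R 1732 [ 5.48393e+02 -3.19771e+02 -7.80000e-02] 1.6571907179510104 1.4039027400875526
```

```bash
cat > place.py <<'E'
from to import *
import fit
M=lambda e:Ro.from_euler("xyz",e).as_matrix()
TR={"L":(554.7,314.3,.009),"R":(548.4,-319.8,-.078)}
def target(gp,ge,bc,byaw,lying,tray,tx,ty,rel,h=0):
    """grasp TCP pos/rpy, bracket centre+yaw then; tray coords of centre, yaw rel to tray"""
    Rg=M(ge);Rb=fit.Rb(byaw,lying);ct=Rg.T@(np.array(bc)-gp);Rr=Rg.T@Rb
    x,y,a=TR[tray];Z=Ro.from_euler("z",a).as_matrix();c=Z@[tx,ty,0]+[x,y,25.5+h]
    R=Ro.from_euler("z",a+rel).as_matrix()@Rr.T
    return c-R@ct,R
GB=([559.4,84.1,30.2],[-3.14,.53,-3.14],[561,121.3,33],-.009,1)
E
python3 - <<'E'
from place import *
for h in (80,0):
    T,R=target(*GB,"R",10,10,np.pi/2,h);to(T,R)
s=ctrl.read_state()
T1,_=target(*GB,"R",10,10,np.pi/2,80)
run(s["qpos"],[("hi",T1,R),("lo",T,R)],16)
E
```

```text
clock 9.53 pos [543.1 -54.2 242.7] delta cm [ -2.08 -25.07 -13.59] rot deg [ 51.6  46.  -84.2] q [ 0.58  0.52 -0.81  1.8   0.47  0.98  1.15] w 2.8 gf 60.1
clock 9.53 pos [543.1 -54.2 242.7] delta cm [ -2.08 -25.07 -21.59] rot deg [ 51.6  46.  -84.2] q [ 0.58  0.52 -0.81  1.8   0.47  0.98  1.15] w 2.8 gf 60.1
hi d [ -24.6 -258.8 -142.5] rot [ 51.6  46.  -84.4] err 0.0mm 0.0deg maxdq/step 0.06 q [ 1.1   1.26 -0.55  1.1  -0.23  1.58  0.72]
lo d [  0.   0. -80.] rot [ 0. -0.  0.] err 0.0mm 0.0deg maxdq/step 0.01 q [ 1.09  1.37 -0.53  1.05 -0.2   1.53  0.77]
```

>>> play_rows(
  series=[
    [[-0.15, -1.79, 0, 3.69, 3.29, -6.01, 1], [-0.15, -1.79, 0, 3.69, 3.29, -6.01, 1], [-0.15, -1.79, 0, 3.69, 3.29, -6.01, 1], [-0.15, -1.79, 0, 3.69, 3.29, -6.01, 1], [-0.15, -1.79, 0, 3.69, 3.29, -6.01, 1], [-0.15, -1.79, 0, 3.69, 3.29, -6.01, 1], [-0.15, -1.79, 0, 3.69, 3.29, -6.01, 1], [-0.15, -1.79, -1.94, 3.69, 3.29, -6.01, 1], [-0.15, -1.79, -1.94, 3.69, 3.29, -6.01, 1], [-0.15, -1.79, -1.94, 3.69, 3.29, -6.01, 1], [-0.15, -1.79, -1.94, 3.69, 3.29, -6.01, 1], [-0.15, -1.79, -1.94, 3.69, 3.29, -6.01, 1], [-0.15, -1.79, -1.94, 3.69, 3.29, -6.01, 1], [-0.15, -1.79, -1.94, 3.69, 3.29, -6.01, 1], [0, 0, 0, 0, 0, 0, 1]],
  ],
)

```text
clock: 11.4
eef_pos: [519.3, -307.3, 101.8]
tool_rot: [3.135, -1.04, 1.495]
force: [-0.5, 0.1, -1.0]
width: 2.9
gripper_force: 60.2
```

```bash
python3 - <<'E'
from place import *
T,R=target(*GB,"R",10,10,np.pi/2,0);to(T,R)
im,d=get_image("side");im2,_=get_image("top")
a=proj("side",[[548,-320,60]])[0].astype(int);b=proj("top",[[548,-320,60]])[0].astype(int);print(a,b)
c=lambda i,p:cv2.resize(i[max(p[1]-55,0):p[1]+55,max(p[0]-65,0):p[0]+65],(390,330),interpolation=3)
save(np.hstack([c(im,a),c(im2,b)]),"p1.png")
E
```

```text
clock 11.40 pos [ 519.3 -307.3  101.8] delta cm [ 0.29  0.24 -7.51] rot deg [ 0.  -0.4  0.3] q [ 1.09  1.23 -0.53  1.13 -0.28  1.55  0.74] w 2.9 gf 60.2
[340 113] [379 212]
```

View pics/p1.png

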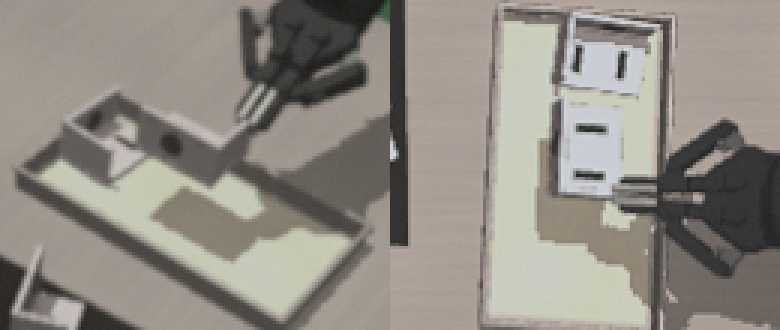

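The picture shows the bracket held level at crop (590,150) over the right tray with its foot down, clear of the sample. Lowering it.

>>> play_rows(
  series=[
    [[0.06, 0.05, -1.4, 0, 0, 0, 1], [0.06, 0.05, -1.4, 0, 0, 0, 1], [0.06, 0.05, -1.4, 0, 0, 0, 1], [0.06, 0.05, -1.4, 0, 0, 0, 1], [0.05, 0.04, -1.3, 0, 0, 0, 1], [0, 0, -0.2, 0, 0, 0, 1], [0, 0, -0.2, 0, 0, 0, 1], [0, 0, 0, 0, 0, 0, 1]],
  ],
)

```text
clock: 12.5
eef_pos: [525.6, -302.1, 33.7]
tool_rot: [3.122, -1.041, 1.511]
force: [0.3, 0.6, -1.6]
width: 3.2
gripper_force: 60.2
```

```bash
python3 - <<'E'
from place import *
T,R=target(*GB,"R",10,10,np.pi/2,0);to(T,R);s=ctrl.read_state();print(s["qd"].round(3),s["tau"].round(1),s["torque"])
E
```

```text
clock 12.50 pos [ 525.6 -302.1   33.7] delta cm [-0.34 -0.28 -0.69] rot deg [-0.  0.  0.] q [ 1.08  1.32 -0.52  1.1  -0.26  1.5   0.78] w 3.2 gf 60.2
[ 0.001 -0.006 -0.002 -0.    -0.001  0.     0.001] [ -0.1 -72.7 -11.5 -11.2  -3.2   3.1   0. ] [-1.16314761  0.09998023  0.05526746]
```

>>> play_rows(
  series=[
    [[0, 0, 0, 0, 0, 0, 1], [0, 0, -0.2, 0, 0, 0, 1], [0, 0, 0, 0, 0, 0, 1]],
  ],
)

```text
clock: 12.88
eef_pos: [525.4, -301.9, 31.2]
tool_rot: [3.123, -1.041, 1.51]
force: [0.2, 0.3, -1.6]
width: 3.0
gripper_force: 60.2
```

>>> play_rows(
  series=[
    [[0, 0, -0.2, 0, 0, 0, 1], [0, 0, -0.15, 0, 0, 0, 1], [0, 0, 0, 0, 0, 0, 1]],
  ],
)

```text
clock: 13.25
eef_pos: [525.4, -301.8, 27.6]
tool_rot: [3.123, -1.041, 1.51]
force: [0.3, -0.0, -1.2]
width: 2.8
gripper_force: 60.3
```

>>> play_rows(
  series=[
    [[0, 0, -0.12, 0, 0, 0, 1], [0, 0, -0.12, 0, 0, 0, 1], [0, 0, 0, 0, 0, 0, 1]],
  ],
)

```text
clock: 13.62
eef_pos: [525.7, -301.9, 27.3]
tool_rot: [3.121, -1.043, 1.512]
force: [-2.1, -1.6, 6.7]
width: 3.1
gripper_force: 60.9
```

>>> play_rows(
  series=[
    [[0, 0, 0, 0, 0, 0, 0.85], [0, 0, 0, 0, 0, 0, 0.75], [0, 0, 0, 0, 0, 0, 0.7], [0, 0, 0, 0, 0, 0, 0.7], [0, -0.9, 0.5, 0, 0, 0, 0.7], [0, -1.7, 1.0, 0, 0, 0, 0.7], [0, -1.7, 1.0, 0, 0, 0, 0.7], [0, -1.7, 1.0, 0, 0, 0, 0.6], [0, -1.0, 3.0, 0, 0, 0, 0.5]],
  ],
)

```text
clock: 14.75
eef_pos: [524.5, -372.9, 89.3]
tool_rot: [3.128, -1.042, 1.505]
force: [0.6, -0.4, 0.7]
width: 42.5
gripper_force: 0.0
```

```bash
python3 - <<'E'
from place import *
D=np.radians
w=dict(eef_pos=[551.08,11.36,388.6],tool_rot=[3.14139,.00036,-3.14096])
A=cloud("wrist",np.load("w1.npz")["d"],w).reshape(-1,3);m=(A[:,2]>60)&(A[:,2]<170)&(abs(A[:,1]-20)<60)&(A[:,0]>690)&(A[:,0]<800);P=A[m];print("bottle",P.min(0).round(),P.max(0).round(),np.median(P,0).round())
im,d=get_image("top");C=cloud("top",d);Q=C.reshape(-1,3);Q=Q[~np.isnan(Q[:,0])]
q=Q[(np.hypot(Q[:,0]-549,Q[:,1]+310)<55)&(Q[:,2]>8)&(Q[:,2]<70)];print(len(q),q[:,2].max(),fit.fit(q,0,3,(549,-310),(1.2,1.57,1.8))[0])
s=ctrl.read_state();c=np.array([682.7,13.05,25.5]);yw=-.269;Rb=fit.Rb(yw,0)
for l,ys in ((15,1),(15,-1),(25,1),(25,-1)):
    R=pose(yw,D(l),ys);G=c+Rb@[-15,37.5,7];T=G+18.7*R[:,2];print(l,ys,T.round(1));to(T,R)
    q1=run(s["qpos"],[("v",[560,-150,200],pose(yw,0,ys)),("hi",T+[0,0,100],R),("lo",T,R)],14)
E
```

```text
bottle [750.  -1.  60.] [799.  57. 152.] [767.  27. 105.]
525 55.35223584642881 (np.float64(2.7572939903247926), 'L', [560.048, -306.997, 1.502, 2.397])
15 1 [682.9  51.9  14.4]
clock 14.80 pos [ 526.5 -375.2   94.8] delta cm [15.63 42.71 -8.04] rot deg [-65.8 -45.2  66.5] q [ 1.09  1.32 -0.51  0.86 -0.26  1.73  0.73] w 42.9 gf 0.0
v d [ 21.3 220.7  83.3] rot [-54.3 -33.9  70.9] err 0.0mm 0.0deg maxdq/step 0.07 q [ 0.63  0.61 -0.64  1.73  0.43  0.95  1.12]
hi d [122.9 201.9 -85.6] rot [ -4.  -14.5   0. ] err 0.0mm 0.0deg maxdq/step 0.05 q [ 0.06  0.71 -0.38  1.77  0.7   0.56  0.52]
lo d [   0.    0. -100.] rot [-0. -0.  0.] err 0.0mm 0.0deg maxdq/step 0.01 q [-0.04  0.84 -0.21  1.81  0.81  0.36  0.39]
15 -1 [682.9  51.9  14.4]
clock 14.80 pos [ 526.5 -375.2   94.8] delta cm [15.63 42.71 -8.04] rot deg [-28.3  41.9 -95.5] q [ 1.09  1.32 -0.51  0.86 -0.26  1.73  0.73] w 42.9 gf 0.0
v d [ 21.3 220.7  83.3] rot [-35.6  57.1 -91.2] err 0.0mm 0.0deg maxdq/step 0.24 q [ 0.01  0.55  0.32  1.73 -0.21  0.9  -1.42]
hi d [122.9 201.9 -85.6] rot [ -4.  -14.5   0. ] err 0.0mm 0.0deg maxdq/step 0.0
[... 583 characters left out ...]
  0.91  0.25  0.22]
lo d [   0.    0. -100.] rot [ 0.  0. -0.] err 0.0mm 0.0deg maxdq/step 0.08 q [-0.13  0.83 -0.14  1.97  1.79  0.29 -0.65]
25 -1 [685.8  51.1  15.6]
clock 14.80 pos [ 526.5 -375.2   94.8] delta cm [15.93 42.63 -7.92] rot deg [-21.8  32.7 -97.7] q [ 1.09  1.32 -0.51  0.86 -0.26  1.73  0.73] w 42.9 gf 0.0
v d [ 21.3 220.7  83.3] rot [-35.6  57.1 -91.2] err 0.0mm 0.0deg maxdq/step 0.24 q [ 0.01  0.55  0.32  1.73 -0.21  0.9  -1.42]
hi d [125.8 201.1 -84.4] rot [ -6.6 -24.1   0. ] err 0.0mm 0.0deg maxdq/step 0.30 q [-0.59  0.72  0.59  1.93 -0.89  0.25 -1.22]
lo d [   0.    0. -100.] rot [ 0.  0. -0.] err 1.1mm 4.7deg maxdq/step 0.08 q [-0.56  0.9   0.55  1.88 -1.08  0.25 -1.09]
```

>>> play_rows(
  series=[
    [[0.3, 2.05, 1.14, -4.94, -3.08, 6.45, 0.5], [0.3, 2.05, 1.14, -4.94, -3.08, 6.45, 0.5], [0.3, 2.05, 1.14, -4.94, -3.08, 6.45, 0.5], [0.3, 2.05, 1.14, -4.94, -3.08, 6.45, 0.5], [0.3, 2.05, 1.14, -4.94, -3.08, 6.45, 0.5], [0.3, 2.05, 1.14, -4.94, -3.08, 6.45, 0.5], [0.3, 2.05, 1.14, -4.94, -3.08, 6.45, 0.5], [0.3, 2.05, 1.14, -4.94, -3.08, 6.45, 0.5], [0.3, 2.05, 1.14, -4.94, -3.08, 6.45, 0.5], [0.3, 2.05, 1.14, -4.94, -3.08, 6.45, 0.5], [0.3, 2.05, 1.14, -4.94, -3.08, 6.45, 0.5], [1.54, 2.52, -1.32, -0.5, -1.81, 0, 0.5], [1.54, 2.52, -1.32, -0.5, -1.81, 0, 0.5], [1.54, 2.52, -1.32, -0.5, -1.81, 0, 0.5], [1.54, 2.52, -1.32, -0.5, -1.81, 0, 0.5], [1.54, 2.52, -1.32, -0.5, -1.81, 0, 0.5], [1.54, 2.52, -1.32, -0.5, -1.81, 0, 0.5], [1.54, 2.52, -1.32, -0.5, -1.81, 0, 0.5], [1.54, 2.52, -1.32, -0.5, -1.81, 0, 0.5], [0, 0, 0, 0, 0, 0, 0.5]],
  ],
)

```text
clock: 17.3
eef_pos: [681.6, 59.2, 109.7]
tool_rot: [-3.11, 0.257, 2.852]
force: [-0.4, -0.8, -0.1]
width: 42.7
gripper_force: 0.0
```

```bash
python3 - <<'E'
from place import *
R=pose(-.269,np.radians(15),1);to([682.9,51.9,114.4],R)
s=ctrl.read_state();im,d=get_image("wrist");A=cloud("wrist",d,s).reshape(-1,3)
P=A[(np.hypot(A[:,0]-683,A[:,1]-13)<55)&(A[:,2]>9)&(A[:,2]<52)][::6];print(len(P),fit.fit(P,0,3,(683,13),(-.27,))[0])
E
```

```text
clock 17.30 pos [681.6  59.2 109.7] delta cm [ 0.13 -0.73  0.47] rot deg [ 1.6 -0.7  1.7] q [ 0.03  0.72 -0.39  1.75  0.75  0.63  0.44] w 42.7 gf 0.0
392 (np.float64(0.11608266788393143), 'L', [682.558, 13.441, -0.27, -1.697])
```

>>> play_rows(
  series=[
    [[0.07, -0.37, 0, 0.8, -0.35, 0.85, 0.5], [0.07, -0.37, 0, 0.8, -0.35, 0.85, 0.5], [0, 0, -1.3, 0, 0, 0, 0.5], [0, 0, -1.6, 0, 0, 0, 0.5], [0, 0, -1.6, 0, 0, 0, 0.5], [0, 0, -1.6, 0, 0, 0, 0.5], [0, 0, -1.6, 0, 0, 0, 0.5], [0, 0, -1.2, 0, 0, 0, 0.5], [0, 0, -0.5, 0, 0, 0, 0.5], [0, 0, 0, 0, 0, 0, 0.5]],
  ],
)

```text
clock: 18.6
eef_pos: [683.0, 47.9, 16.0]
tool_rot: [-3.139, 0.262, 2.869]
force: [1.1, 0.7, -0.1]
width: 42.8
gripper_force: 0.0
```

>>> play_rows(
  series=[
    [[0, 0.38, -0.1, 0, 0, 0, 0.5], [0, 0, 0, 0, 0, 0, 0.75], [0, 0, 0, 0, 0, 0, 1], [0, 0, 0, 0, 0, 0, 1], [0, 0, 0, 0, 0, 0, 1], [0, 0, 0, 0, 0, 0, 1], [0, 0, 0, 0, 0, 0, 1]],
  ],
)

```text
clock: 19.48
eef_pos: [683.4, 51.8, 15.8]
tool_rot: [-3.14, 0.263, 2.869]
force: [-1.6, 0.4, 5.2]
width: 2.9
gripper_force: 61.9
```

```bash
python3 - <<'E'
from place import *
s=ctrl.read_state();print(s["eef_pos"].round(1).tolist(),s["tool_rot"].round(3).tolist(),s["width"],s["gripper_force"])
c=[682.6,13.2,25.5]
g=(s["eef_pos"],s["tool_rot"],c,-.27,0)
# adjust centre so that the end plate lies in the pad plane
Rg=M(s["tool_rot"]);e=np.array(c)+fit.Rb(-.27,0)@[0,37.5,0]-s["eef_pos"];print("plate off pad plane",(Rg.T@e)[1])
for rel in (0,-.25,.3):
    T,R=target(*g,"R",-85,0,rel,0);print(rel);to(T,R)
    run(s["qpos"],[("up",s["eef_pos"]+[0,0,110],Rg),("v",[540,-130,200],Ro.from_euler("z",rel-.078+.27).as_matrix()@Rg),("hi",T+[0,0,80],R),("lo",T,R)],14)
E
```

```text
[683.4, 51.8, 15.8] [-3.14, 0.263, 2.869] 2.8941596094881237 61.856117248535156
plate off pad plane 0.10461533791034068
0
clock 19.48 pos [683.4  51.8  15.8] delta cm [-22.63 -32.69   0.  ] rot deg [ 0.  0. 11.] q [-0.02  0.84 -0.26  1.81  0.89  0.4   0.32] w 2.9 gf 61.9
up d [  3.3   2.1 108.9] rot [ 0.6 -0.2 -0.1] err 0.0mm 0.0deg maxdq/step 0.02 q [ 0.1   0.7  -0.44  1.76  0.74  0.6   0.49]
v d [-143.4 -181.8   74.2] rot [ 0. -0. 11.] err 0.0mm 0.0deg maxdq/step 0.06 q [ 0.76  0.48 -0.75  2.05  0.61  0.54  1.1 ]
hi d [ -82.9 -145.1 -104.2] rot [-0. -0. -0.] err 0.0mm 0.0deg maxdq/step 0.02 q [ 1.    0.63 -0.58  2.17  0.82  0.27  1.26]
lo d [  0.   0. -80.] rot [-0. -0.  0.] err 0.0mm 0.0deg maxdq/step 0.08 q [ 0.98  0.81 -0.57  2.21  1.67  0.27  0.45]
-0.25
clock 19.48 pos [683.4  51.8  15.8] delta cm [-21.67 -32.65   0.  ] rot deg [ 0.  -0.  -3.3] q [-0.02  0.84 -0.26  1.81  0.89  0.4   0.32] w 2.9 gf 61.9
up d [  3.3   2.1 108.9] rot [ 0.6 -0.2 -0.1] err 0.0mm 0.0deg maxdq/step 0.02 q [ 0.1   0.7  -0.44  1.76  0.74  0.6   0.49]
v d [-143.4 -181.8   74.2] rot [-0.  -0.  -3.3] err
[... 272 characters left out ...]
8 q [ 0.89  0.8  -0.52  2.21  1.79  0.31  0.03]
0.3
clock 19.48 pos [683.4  51.8  15.8] delta cm [-23.73 -33.06   0.  ] rot deg [ 0.  -0.  28.2] q [-0.02  0.84 -0.26  1.81  0.89  0.4   0.32] w 2.9 gf 61.9
up d [  3.3   2.1 108.9] rot [ 0.6 -0.2 -0.1] err 0.0mm 0.0deg maxdq/step 0.02 q [ 0.1   0.7  -0.44  1.76  0.74  0.6   0.49]
v d [-143.4 -181.8   74.2] rot [ 0.  -0.  28.2] err 0.0mm 0.0deg maxdq/step 0.08 q [ 0.93  0.55 -0.93  2.03  0.63  0.59  1.42]
hi d [ -93.8 -148.8 -104.2] rot [-0.  0.  0.] err 0.0mm 0.0deg maxdq/step 0.02 q [ 1.2   0.71 -0.8   2.13  0.83  0.4   1.61]
lo d [  0.   0. -80.] rot [ 0. -0.  0.] err 0.0mm 0.0deg maxdq/step 0.07 q [ 1.08  0.83 -0.62  2.17  1.27  0.25  1.22]
```

>>> play_rows(
  series=[
    [[0, 0, 1.0, 0, 0, 0, 1], [0, 0, 2.0, 0, 0, 0, 1], [0, 0, 2.6, 0, 0, 0, 1], [0, 0, 2.7, 0, 0, 0, 1], [0, 0, 2.7, 0, 0, 0, 1], [-1.93, -2.79, 0.5, 0, 0, 1.87, 1], [-1.93, -2.79, 0.5, 0, 0, 1.87, 1], [-1.93, -2.79, 0, 0, 0, 1.87, 1], [-1.93, -2.79, 0, 0, 0, 1.87, 1], [-1.93, -2.79, 0, 0, 0, 1.87, 1], [-1.93, -2.79, 0, 0, 0, 1.87, 1], [-1.93, -2.79, 0, 0, 0, 1.87, 1], [-1.93, -2.79, 0, 0, 0, 1.87, 1], [-1.93, -2.79, -0.5, 0, 0, 1.87, 1], [-1.93, -2.79, -0.8, 0, 0, 1.87, 1], [-1.93, -2.79, -1.2, 0, 0, 1.87, 1], [-1.93, -2.79, -1.5, 0, 0, 1.87, 1], [0, 0, 0, 0, 0, 0, 1]],
  ],
)

```text
clock: 21.72
eef_pos: [447.7, -286.4, 93.5]
tool_rot: [-3.141, 0.258, -3.03]
force: [1.1, 0.3, -0.9]
width: 2.8
gripper_force: 61.0
```

```bash
cat >> place.py <<'E'
GF=([683.4,51.8,15.8],[-3.14,.263,2.869],[682.6,13.2,25.5],-.27,0)
E
python3 - <<'E'
from place import *
T,R=target(*GF,"R",-82,-5,.2,0);to(T,R)
s=ctrl.read_state();run(s["qpos"],[("lo",T,R)],14)
im,d=get_image("top");Q=cloud("top",d).reshape(-1,3)
q=Q[(np.hypot(Q[:,0]-553,Q[:,1]+310)<48)&(Q[:,2]>8)&(Q[:,2]<60)];print(len(q),fit.fit(q,0,3,(553,-308),(1.5,))[0])
E
```

```text
clock 21.73 pos [ 447.7 -286.4   93.5] delta cm [ 0.46  0.4  -7.77] rot deg [-0.  -0.3  0.4] q [ 1.13  0.68 -0.73  2.13  0.84  0.37  1.47] w 2.8 gf 61.0
lo d [ -3.3  -2.1 -82. ] rot [ 0.6 -0.3  0.3] err 0.0mm 0.0deg maxdq/step 0.07 q [ 1.06  0.83 -0.61  2.17  1.38  0.25  1.  ]
499 (np.float64(1.6676648603019115), 'L', [562.51, -307.091, 1.52, 2.587])
```

>>> play_rows(
  series=[
    [[0.1, 0.1, -1.2, 0, 0, 0, 1], [0.1, 0.1, -1.2, 0, 0, 0, 1], [0.1, 0.1, -1.2, 0, 0, 0, 1], [0.1, 0.1, -1.2, 0, 0, 0, 1], [0.06, 0, -1.2, 0, 0, 0, 1], [0, 0, -0.8, 0, 0, 0, 1], [0, 0, -0.3, 0, 0, 0, 1], [0, 0, -0.1, 0, 0, 0, 1], [0, 0, 0, 0, 0, 0, 1]],
  ],
)

```text
clock: 22.9
eef_pos: [456.4, -279.1, 23.6]
tool_rot: [-3.139, 0.263, -3.022]
force: [-0.5, -0.8, -1.8]
width: 3.0
gripper_force: 60.9
```

>>> play_rows(
  series=[
    [[-0.1, -0.1, -0.35, 0, 0, 0, 1], [-0.1, -0.1, -0.2, 0, 0, 0, 1], [0, 0, -0.15, 0, 0, 0, 1], [0, 0, 0, 0, 0, 0, 1]],
  ],
)

```text
clock: 23.4
eef_pos: [454.0, -281.2, 16.1]
tool_rot: [-3.14, 0.262, -3.023]
force: [0.2, 0.3, -1.2]
width: 2.7
gripper_force: 61.0
```

>>> play_rows(
  series=[
    [[0, 0, -0.15, 0, 0, 0, 1], [0, 0, -0.1, 0, 0, 0, 1], [0, 0, 0, 0, 0, 0, 1]],
  ],
)

```text
clock: 23.78
eef_pos: [454.2, -281.2, 15.6]
tool_rot: [-3.137, 0.264, -3.021]
force: [-7.9, 0.7, 21.8]
width: 3.4
gripper_force: 64.2
```

>>> play_rows(
  series=[
    [[0, 0, 0.1, 0, 0, 0, 1], [0, 0, 0, 0, 0, 0, 0.85], [0, 0, 0, 0, 0, 0, 0.75], [0, 0, 0, 0, 0, 0, 0.7], [0, 0, 0, 0, 0, 0, 0.7], [0, 0, 1.0, 0, 0, 0, 0.7], [0, 0, 2.0, 0, 0, 0, 0.7], [0, 0, 2.5, 0, 0, 0, 0.6], [0, 0, 3, 0, 0, 0, 0.5], [0, 0, 3, 0, 0, 0, 0.5]],
  ],
)

```text
clock: 25.02
eef_pos: [453.8, -281.1, 130.5]
tool_rot: [-3.14, 0.262, -3.022]
force: [0.4, -1.0, -0.8]
width: 42.7
gripper_force: 0.0
```

```bash
python3 - <<'E'
from place import *
D=np.radians
s=ctrl.read_state();c=np.array([570.0,-117,33]);yw=.316;Rb=fit.Rb(yw,1)
Gb={30:(-12,11),40:(-11,10)}
for l in (30,40):
  for ys in (1,-1):
    R=pose(yw,D(l),ys);G=c+Rb@[Gb[l][0],-37.5,Gb[l][1]];T=G+18.7*R[:,2];print("LEAN",l,ys,T.round(1));to(T,R)
    q1=run(s["qpos"],[("hi",T+[0,0,110],R),("lo",T,R),("up",T+[0,0,130],R),("v",[545,60,250],pose(0,0,ys))],14)
    g=(T,Ro.from_matrix(R).as_euler("xyz"),c,yw,1)
    for rel in (-90,):
        T2,R2=target(*g,"L",10,-10,D(rel),0);run(q1,[("hi",T2+[0,0,80],R2),("lo",T2,R2)],14)
im,d=get_image("top");Q=cloud("top",d).reshape(-1,3)
for n,c0,y0 in (("F",(467,-315),.12),("B",(560,-307),1.5)):
    q=Q[(np.hypot(Q[:,0]-c0[0],Q[:,1]-c0[1])<45)&(Q[:,2]>8)&(Q[:,2]<60)];print(n,len(q),fit.fit(q,0,3,c0,(y0,))[0])
E
```

```text
LEAN 30 1 [556.8 -81.9  28.8]
clock 25.02 pos [ 453.8 -281.1  130.5] delta cm [ 10.3   19.92 -10.17] rot deg [  3.3 -14.6  11.2] q [ 1.26  0.69 -0.97  2.1   0.89  0.54  1.4 ] w 42.7 gf 0.0
hi d [ 93.5 194.2   0.7] rot [  4.  -14.5  11.2] err 0.0mm 0.0deg maxdq/step 0.15 q [ 1.    0.75 -1.04  2.29  1.81  0.35  0.4 ]
lo d [   0.    0. -110.] rot [ 0. -0. -0.] err 0.0mm 0.0deg maxdq/step 0.05 q [ 0.98  1.11 -1.06  2.33  2.22  0.66  0.17]
up d [  0.   0. 130.] rot [-0.  0.  0.] err 0.0mm 0.0deg maxdq/step 0.09 q [ 1.01  0.69 -1.04  2.28  1.64  0.3   0.54]
v d [-11.8 141.9  91.2] rot [ -4.7  29.7 -17.7] err 0.0mm 0.0deg maxdq/step 0.18 q [ 0.56  0.71 -1.19  1.76  0.71  1.19  0.72]
hi d [ -17.7  239.9 -142.8] rot [-47.   46.6  81.4] err 0.0mm 0.0deg maxdq/step 0.13 q [-0.71  1.28 -0.51  1.03  0.95  1.96  1.86]
lo d [  0.   0. -80.] rot [ 0. -0. -0.] err 0.0mm 0.0deg maxdq/step 0.01 q [-0.72  1.39 -0.5   0.98  0.97  1.9   1.83]
LEAN 30 -1 [556.8 -81.9  28.8]
clock 25.02 pos [ 453.8 -281.1  130.5] delta cm [ 10.3   19.92 -10.17] rot deg [  63.7   14.  -156.6] q [ 1.26  0.69 -0.97  2.1   0.89
[... 2105 characters left out ...]
.03 q [ 1.14  1.38 -1.22  2.42  2.44  0.88 -2.92]
up d [  0.   0. 130.] rot [-0.  0.  0.] err 0.7mm 2.5deg maxdq/step 0.04 q [ 1.17  0.89 -1.23  2.37  2.12  0.44 -2.92]
v d [-15.3 140.7  90.3] rot [ -6.3  39.7 -17.4] err 0.3mm 1.2deg maxdq/step 0.20 q [ 0.56  0.71 -1.19  1.76  0.71  1.19 -2.42]
hi d [ -17.7  240.7 -146.5] rot [-39.3  38.9  84.2] err 0.0mm 0.0deg maxdq/step 0.11 q [-0.53  1.27 -0.86  1.16  1.11  1.96 -1.43]
lo d [  0.   0. -80.] rot [ 0. -0. -0.] err 0.0mm 0.0deg maxdq/step 0.01 q [-0.55  1.37 -0.83  1.14  1.15  1.89 -1.46]
F 393 (np.float64(1.042075326755102), 'L', [468.354, -314.841, 0.11, 2.34])
B 493 (np.float64(0.9372665995042446), 'L', [560.676, -306.828, 1.495, 6.127])
```

>>> play_rows(
  series=[
    [[1.03, 1.99, 0.6, 0.33, -1.46, 1.12, 0.5], [1.03, 1.99, 0.6, 0.33, -1.46, 1.12, 0.5], [1.03, 1.99, 0.5, 0.33, -1.46, 1.12, 0.5], [1.03, 1.99, 0, 0.33, -1.46, 1.12, 0.5], [1.03, 1.99, 0, 0.33, -1.46, 1.12, 0.5], [1.03, 1.99, 0, 0.33, -1.46, 1.12, 0.5], [1.03, 1.99, 0, 0.33, -1.46, 1.12, 0.5], [1.03, 1.99, 0, 0.33, -1.46, 1.12, 0.5], [1.03, 1.99, -0.4, 0.33, -1.46, 1.12, 0.5], [1.03, 1.99, -0.4, 0.33, -1.46, 1.12, 0.5], [0, 0, 0, 0, 0, 0, 0.5], [0, 0, 0, 0, 0, 0, 0.5]],
  ],
)

```text
clock: 26.58
eef_pos: [556.6, -82.1, 138.4]
tool_rot: [3.142, 0.522, -2.826]
force: [-0.5, -0.5, -0.1]
width: 42.5
gripper_force: 0.0
```

```bash
python3 - <<'E'
from place import *
R=pose(.316,np.radians(30),1);to([556.8,-81.9,28.8],R)
s=ctrl.read_state();im,d=get_image("wrist");A=cloud("wrist",d,s).reshape(-1,3)
P=A[(np.hypot(A[:,0]-570,A[:,1]+117)<60)&(A[:,2]>9)&(A[:,2]<66)][::6];print(len(P),fit.fit(P,1,3,(570,-117),(.316,))[0])
E
```

```text
clock 26.57 pos [556.6 -82.1 138.4] delta cm [  0.02   0.02 -10.96] rot deg [ 0.  -0.1  0. ] q [ 0.93  0.69 -0.96  2.27  1.8   0.3   0.38] w 42.5 gf 0.0
531 (np.float64(0.10742242509608309), 'R', [570.343, -117.709, 0.332, -1.955])
```

>>> play_rows(
  series=[
    [[0, 0, -1.4, 0, 0, 0.1, 0.5], [0, 0, -1.5, 0, 0, 0.1, 0.5], [0, 0, -1.5, 0, 0, 0.1, 0.5], [0, 0, -1.5, 0, 0, 0.1, 0.5], [0, 0, -1.5, 0, 0, 0.1, 0.5], [0, 0, -1.5, 0, 0, 0, 0.5], [0, 0, -1.3, 0, 0, 0, 0.5], [0, 0, -0.7, 0, 0, 0, 0.5], [0, 0, 0, 0, 0, 0, 0.5], [0, 0, 0, 0, 0, 0, 0.75], [0, 0, 0, 0, 0, 0, 1], [0, 0, 0, 0, 0, 0, 1], [0, 0, 0, 0, 0, 0, 1], [0, 0, 0, 0, 0, 0, 1], [0, 0, 0, 0, 0, 0, 1]],
  ],
)

```text
clock: 28.5
eef_pos: [557.4, -82.1, 30.4]
tool_rot: [-3.14, 0.524, -2.817]
force: [-2.9, -0.7, 6.5]
width: 3.2
gripper_force: 61.7
```

```bash
python3 - <<'E'
from place import *
s=ctrl.read_state();e=s["eef_pos"];r=s["tool_rot"];c=np.array([570.3,-117.5,33]);yw=.327
Rg=M(r);o=(Rg.T@(c+fit.Rb(yw,1)@[0,-37.5,0]-e))[1];print(e.round(1).tolist(),r.round(3).tolist(),"off",o,s["width"],s["gripper_force"])
open("place.py","a").write(f"GC=({e.round(1).tolist()},{r.round(3).tolist()},{c.tolist()},{yw},1)\n")
g=(e,r,c,yw,1)
q1=run(s["qpos"],[("up",e+[0,0,120],Rg),("v",[545,60,250],pose(0,0,1))],14)
for rel in (-90,-75):
    T2,R2=target(*g,"L",10,-10,np.radians(rel),0);run(q1,[("hi",T2+[0,0,80],R2),("lo",T2,R2)],14)
E
```

```text
[557.4, -82.1, 30.4] [-3.14, 0.524, -2.817] off -0.13749445335017063 3.2210211193637175 61.657655239105225
up d [-12.9  -5.7 103. ] rot [1.2 0.4 0.1] err 0.0mm 0.0deg maxdq/step 0.07 q [ 0.97  0.68 -0.96  2.28  1.74  0.25  0.46]
v d [-12.4 142.1  99.6] rot [ -4.8  29.8 -18.2] err 0.0mm 0.0deg maxdq/step 0.23 q [ 0.55  0.7  -1.18  1.76  0.7   1.18  0.73]
hi d [ -17.8  241.5 -143.6] rot [-47.1  46.4  81.4] err 0.0mm 0.0deg maxdq/step 0.13 q [-0.71  1.28 -0.51  1.03  0.95  1.96  1.85]
lo d [  0.   0. -80.] rot [-0.  0.  0.] err 0.0mm 0.0deg maxdq/step 0.01 q [-0.73  1.39 -0.5   0.98  0.97  1.9   1.83]
hi d [ -15.8  231.8 -143.6] rot [-54.7  41.3  94.5] err 0.0mm 0.0deg maxdq/step 0.11 q [-0.63  1.27 -0.76  1.3   1.22  1.96  1.78]
lo d [  0.   0. -80.] rot [-0.  0. -0.] err 0.0mm 0.0deg maxdq/step 0.01 q [-0.65  1.38 -0.73  1.26  1.26  1.9   1.74]
```

>>> play_rows(
  series=[
    [[0, 0, 1.0, 0, 0, 0, 1], [0, 0, 2.0, 0, 0, 0, 1], [0, 0, 3.0, 0, 0, 0, 1], [0, 0, 3.0, 0, 0, 0, 1], [0, 0, 3.0, 0, 0, 0, 1], [-0.09, 1.01, 0.71, -0.34, 2.13, -1.3, 1], [-0.09, 1.01, 0.71, -0.34, 2.13, -1.3, 1], [-0.09, 1.01, 0.71, -0.34, 2.13, -1.3, 1], [-0.09, 1.01, 0.71, -0.34, 2.13, -1.3, 1], [-0.09, 1.01, 0.71, -0.34, 2.13, -1.3, 1], [-0.09, 1.01, 0.71, -0.34, 2.13, -1.3, 1], [-0.09, 1.01, 0.71, -0.34, 2.13, -1.3, 1], [-0.09, 1.01, 0.71, -0.34, 2.13, -1.3, 1], [-0.09, 1.01, 0.71, -0.34, 2.13, -1.3, 1], [-0.09, 1.01, 0.71, -0.34, 2.13, -1.3, 1], [-0.09, 1.01, 0.71, -0.34, 2.13, -1.3, 1], [-0.09, 1.01, 0.71, -0.34, 2.13, -1.3, 1], [-0.09, 1.01, 0.71, -0.34, 2.13, -1.3, 1], [-0.09, 1.01, 0.71, -0.34, 2.13, -1.3, 1], [0, 0, 0, 0, 0, 0, 1]],
  ],
)

```text
clock: 31.0
eef_pos: [544.9, 60.8, 249.8]
tool_rot: [3.139, 0.0, -3.141]
force: [-0.0, -0.6, -1.4]
width: 2.7
gripper_force: 60.6
```

```bash
python3 - <<'E'
from place import *
s=ctrl.read_state()
for tx,ty,rel in ((-30,-10,-90),(-30,-10,-75)):
    T2,R2=target(*GC,"L",tx,ty,np.radians(rel),0);print(tx,rel);to(T2+[0,0,80],R2);run(s["qpos"],[("hi",T2+[0,0,80],R2),("lo",T2,R2)],14)
E
```

```text
-30 -90
clock 31.00 pos [544.9  60.8 249.8] delta cm [ -5.78  24.03 -14.34] rot deg [-47.3  46.3  81.4] q [ 0.5   0.63 -1.08  1.73  0.61  1.15  0.81] w 2.7 gf 60.6
hi d [ -59.3  231.5 -155.2] rot [-47.3  46.2  81.2] err 0.0mm 0.0deg maxdq/step 0.12 q [-0.71  1.26 -0.58  1.14  0.94  1.96  1.74]
lo d [  0.   0. -80.] rot [-0. -0.  0.] err 0.0mm 0.0deg maxdq/step 0.01 q [-0.72  1.38 -0.57  1.09  0.97  1.9   1.71]
-30 -75
clock 31.00 pos [544.9  60.8 249.8] delta cm [ -5.57  23.07 -14.34] rot deg [-54.8  41.2  94.6] q [ 0.5   0.63 -1.08  1.73  0.61  1.15  0.81] w 2.7 gf 60.6
hi d [ -57.3  221.9 -155.2] rot [-54.9  41.1  94.4] err 0.0mm 0.0deg maxdq/step 0.11 q [-0.65  1.26 -0.79  1.38  1.17  1.96  1.68]
lo d [  0.   0. -80.] rot [-0. -0.  0.] err 0.0mm 0.0deg maxdq/step 0.01 q [-0.66  1.37 -0.75  1.34  1.22  1.9   1.64]
```

>>> play_rows(
  series=[
    [[-0.41, 1.72, 0, -3.38, 3.31, 5.81, 1], [-0.41, 1.72, 0, -3.38, 3.31, 5.81, 1], [-0.41, 1.72, 0, -3.38, 3.31, 5.81, 1], [-0.41, 1.72, 0, -3.38, 3.31, 5.81, 1], [-0.41, 1.72, 0, -3.38, 3.31, 5.81, 1], [-0.41, 1.72, 0, -3.38, 3.31, 5.81, 1], [-0.41, 1.72, 0, -3.38, 3.31, 5.81, 1], [-0.41, 1.72, -2.0, -3.38, 3.31, 5.81, 1], [-0.41, 1.72, -2.0, -3.38, 3.31, 5.81, 1], [-0.41, 1.72, -2.0, -3.38, 3.31, 5.81, 1], [-0.41, 1.72, -2.0, -3.38, 3.31, 5.81, 1], [-0.41, 1.72, -2.0, -3.38, 3.31, 5.81, 1], [-0.41, 1.72, -2.0, -3.38, 3.31, 5.81, 1], [-0.41, 1.72, -2.0, -3.38, 3.31, 5.81, 1], [0, 0, 0, 0, 0, 0, 1], [0, 0, 0, 0, 0, 0, 1]],
  ],
)

```text
clock: 33.0
eef_pos: [487.7, 299.4, 109.2]
tool_rot: [-3.127, -1.049, -1.574]
force: [0.2, 0.6, -0.0]
width: 3.4
gripper_force: 60.7
```

```bash
python3 - <<'E'
from place import *
T,R=target(*GC,"L",-30,-10,-np.pi/2,0);to(T,R)
im,d=get_image("side");im2,_=get_image("top")
a=proj("side",[[550,315,60]])[0].astype(int);b=proj("top",[[548,315,60]])[0].astype(int);print(a,b)
c=lambda i,p:cv2.resize(i[max(p[1]-75,0):p[1]+75,max(p[0]-88,0):p[0]+88],(390,330),interpolation=3)
save(np.hstack([c(im,a),c(im2,b)]),"p2.png")
E
```

```text
clock 33.00 pos [487.7 299.4 109.2] delta cm [-0.06  0.17 -8.28] rot deg [0.1 0.2 0.1] q [-0.7   1.22 -0.57  1.17  0.88  1.97  1.76] w 3.4 gf 60.7
[170 292] [137 213]
```

View pics/p2.png

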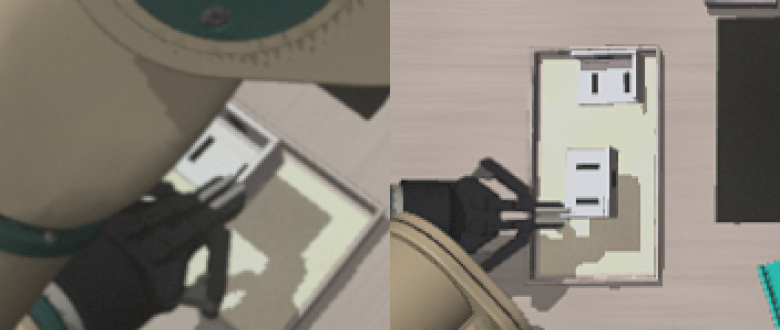

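The right-hand bracket is held level at crop (590,185), foot down, over the free part of the left tray. Lowering it.

>>> play_rows(
  series=[
    [[0, 0, -1.3, 0, 0, 0, 1], [0, 0, -1.5, 0, 0, 0, 1], [0, 0, -1.5, 0, 0, 0, 1], [0, 0, -1.5, 0, 0, 0, 1], [0, 0, -1.2, 0, 0, 0, 1], [0, 0, -0.6, 0, 0, 0, 1], [0, 0, -0.2, 0, 0, 0, 1], [0, 0, 0, 0, 0, 0, 1]],
  ],
)

```text
clock: 34.1
eef_pos: [487.2, 300.1, 31.4]
tool_rot: [-3.128, -1.05, -1.572]
force: [-0.4, 0.4, -1.8]
width: 3.2
gripper_force: 60.7
```

>>> play_rows(
  series=[
    [[0, 0, -0.25, 0, 0, 0, 1], [0, 0, -0.15, 0, 0, 0, 1], [0, 0, -0.1, 0, 0, 0, 1], [0, 0, 0, 0, 0, 0, 1]],
  ],
)

```text
clock: 34.6
eef_pos: [487.1, 300.0, 26.8]
tool_rot: [-3.128, -1.051, -1.572]
force: [-0.6, 1.0, 1.8]
width: 2.8
gripper_force: 61.0
```

Contact is starting. One small press, then release and retreat along the tool axis.

>>> play_rows(
  series=[
    [[0, 0, -0.08, 0, 0, 0, 1], [0, 0, 0, 0, 0, 0, 1], [0, 0, 0, 0, 0, 0, 0.85], [0, 0, 0, 0, 0, 0, 0.75], [0, 0, 0, 0, 0, 0, 0.7], [0, 0, 0, 0, 0, 0, 0.7], [0, 0.9, 0.5, 0, 0, 0, 0.7], [0, 1.7, 1.0, 0, 0, 0, 0.7], [0, 1.7, 1.0, 0, 0, 0, 0.7], [0, 1.7, 1.0, 0, 0, 0, 0.6], [0, 1.0, 3.0, 0, 0, 0, 0.5], [0, 0, 3, 0, 0, 0, 0.5], [0, 0, 3, 0, 0, 0, 0.5], [0, 0, 3, 0, 0, 0, 0.5]],
  ],
)

```text
clock: 36.35
eef_pos: [486.6, 370.9, 181.5]
tool_rot: [-3.131, -1.049, -1.57]
force: [-0.6, 0.1, 0.3]
width: 42.9
gripper_force: 0.0
```

```bash
python3 - <<'E'
from place import *
im,d=get_image("top");im2,_=get_image("side");Q=cloud("top",d).reshape(-1,3)
for n,c0,y0 in (("F",(467,-315),.12),("B",(560,-307),1.5),("C",(525,304),-1.56),("SL",(660,301),.03),("SR",(650,-347),-.157)):
    q=Q[(np.hypot(Q[:,0]-c0[0],Q[:,1]-c0[1])<42)&(Q[:,2]>8)&(Q[:,2]<60)];f=fit.fit(q,0,3,c0,(y0,))[0]
    t=TR["L" if c0[1]>0 else "R"];z=Ro.from_euler("z",-t[2]).as_matrix()[:2,:2]@(np.array(f[2][:2])-t[:2]);print(n,len(q),f,"tray",z.round())
save(np.vstack([cv2.resize(im[130:275,90:430],(640,273),interpolation=3),cv2.resize(im2[60:384,70:440],(640,560),interpolation=3)[:327]]),"end.png")
E
```

```text
F 435 (np.float64(1.1523623698668375), 'L', [467.243, -314.907, 0.128, 2.243]) tray [-81.  -1.]
B 441 (np.float64(1.1774778004608126), 'L', [560.525, -306.954, 1.491, 3.149]) tray [11. 14.]
C 396 (np.float64(0.9364544495230293), 'R', [526.707, 302.836, -1.554, 2.246]) tray [-28. -11.]
SL 465 (np.float64(1.2611818830175523), 'R', [663.081, 301.131, 0.034, 2.245]) tray [108. -14.]
SR 502 (np.float64(1.3226454321661192), 'L', [650.579, -347.998, -0.062, 3.461]) tray [104. -20.]
```

View pics/end.png

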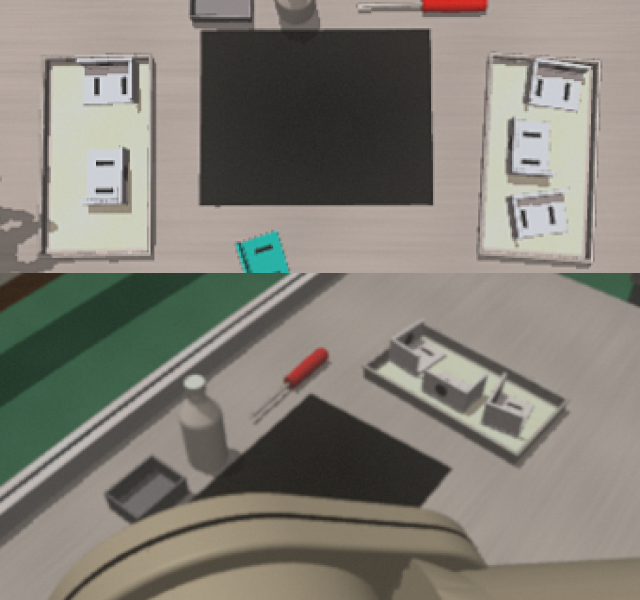

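All three brackets lie flat on their feet: two left-hand in the right tray at (530,147) and (540,213), and one right-hand in the left tray at (105,175). The samples and bystanders haven't visibly moved, and the arm is clear.

```bash
python3 -c "
from cell import workorder
print(workorder.finish_job())"
```

```text
the job is handed in; nothing more can be done
None
```

Job handed in at about 36 s; the final top-camera check showed the two left-hand brackets in the right tray and the right-hand one in the left tray, all flat on their feet, but the judge's result was not reported back.

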